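# Sugar caddy from behind the shakers to the lazy susan

## Robot

A 6-joint arm with a two-finger parallel gripper is mounted at the origin on a cart in front of the work surface, level with it; the furniture and walls round the work are solid. World frame = base frame: x ahead of the robot, y to its left, z up, the work surface at z = 0. Lengths are in m, angles in rad, forces in N, time in s.
With the tool pointing down it reaches from about 0.375 to 0.975 m from the base axis. Payload 3.8 kg.
Tool frame: the origin (TCP) lies at the very end of the fingers, on their centre line; the grasp point (between the pads) lies bot.grip_point_offset behind it (bot.grip_point_offset is the distance from the TCP to the grasp point, in m); z points along the fingers, y is the line along which they close (so a half turn about z gives the same grasp; the last joint's range is limited). The gripper opens to 85 mm and grips with 20 to 120 N. Pads are 22 mm wide; open, the fingers measure 114 mm over their backs; the gripper's body (76 mm by 85 mm) begins 54 mm behind the grasp point. The pads swing forward as they close: fully open they stand 13 mm farther back than shut.
Start: joints at [-1.32, 0.264, 1.604, -0, 1.274, -0.037], TCP at [0.192, -0.647, 0.231] pointing down, gripper open.
Joint ranges: [-2.63, 2.63], [-0.94, 2.18], [0.31, 2.57], [-1.31, 4.45], [0, 2.66], [-2.55, 2.55]. Speed limits (rad/s): [2.57, 2.57, 3.14, 3.14, 3.14, 3.14].

## Interface

Orientations are given as a rotation vector (axis times angle).
In Python, from workcell import bot, vision gives the robot as it stands.
- The arm moves only by the tool play_rows, never from a script. Its argument "rows" is a list of rows, each an object of numbers: "dx", "dy", "dz": the shift along the tool's x, y, z as a fraction of full scale; "roll": the turn about the tool's z as a fraction of full scale; "fingers": the closure, from 0 (fully open) to 1 (shut). In form: [{"dx": .., "dy": .., "dz": .., "roll": .., "fingers": ..}, ...]. A call has 1 to 20 rows; each row shifts and turns the commanded pose from where the row before left it, along the tool's axes as they then stand; what a row does not reach is not made up. Full scale, the value 1, is 0.04 m for a shift and 4 degrees for a turn. A row lasts 1/12 s, in which the tool goes at most 41.7 mm and 7.16 degrees, less where a joint would pass 70% of its speed; a pose out of reach is approached as far as the arm can. A call with a number of a shift or a turn outside -1 to 1 is refused whole. A call with a gripper value outside its range is refused whole. The fingers move at their own pace and stop on an object; "grip_force" is the grip in N (left out, the last holds). Time passes only in rows, so rows that do not move let the fingers close. It gives the time, the measured TCP pose, the force and the opening at its end, in the units of the state.
- bot.read_state(): the state, without advancing time (a new reading comes with each control period).
- vision.read_camera(name): name is "scene" or "top"; returns a dict with "pixels" (400x640x3 uint8, red, green, blue), "depth" (400x640 float32, m along the optical axis (not along the pixel's ray), 0 where there is no reading), "fx", "fy", "cx", "cy" (pixels), "distortion" ([k1, k2, p1, p2, k3] as OpenCV has them; the pictures are not rectified), "R" (3x3) and "t" (3): a world point X has camera coordinates R X + t. Camera axes: x right, y down, z forward; pixel columns grow to the right and rows downward; lengths in m; the calibration is good to about 2 mm. A picture is of the moment at which its call begins.
- bot.finish_job(): hands the job in, once; it reports no verdict.
The state is a dict: "time": time; "q": joint angles; "joint_vel": joint speeds; "joint_torque": joint torques, N m; "tool_pos": TCP position; "tcp_rot": TCP orientation; "wrist_force": force on the tool from outside, world axes, zero at the start; "torque": the same for the moment, N m; "width": opening from 0.0 (shut) to 1.0 (fully open).
Only numpy, scipy, OpenCV 4.12 (cv2) and the standard library are available. Lean on these libraries where they do the work, as an engineer would, in place of code of your own. Each camera call takes 0.05 s, during which the arm holds its last target. There are 200 camera calls.

## Task

The sugar caddy stands at the back of the condiment tray, behind the steel dredger and the wooden pepper mill. Stand both of these on the wooden side board, then set the caddy squarely in the brass outline on the lazy susan without turning the disc, and only then put the dredger and the mill back on the tray, each on the very pad it came from. Keep everything upright, set it down rather than dropping it, and leave the brush and the peeler alone.

Things in the scene. Friction and masses are not known exactly. Their poses are not given: they have to be found in the camera images.
- dredger_center (a point): Steel dredger (shaker): straight cylinder 44 mm across (flat dark perforated cap 45 mm), 86 mm tall, about 0.16 kg. This point: its centre, 43 mm above its underside, z up. Starts on one of the tray's two front pads (either one). Grasp it about 58 mm above its underside.
- mill_center (a point): Wooden pepper mill: foot 44 mm across up to 36 mm, straight waist 34 mm across from 36 to 70 mm, rounded head 42 mm across with a tiny steel nut; 90 mm tall, about 0.16 kg. This point: its centre, 45 mm above its underside, z up. Starts on the tray's other front pad. Grasp the waist about 58 mm above its underside.
- caddy_center (a point): White ceramic sugar caddy: 52 mm (x) by 76 mm (y, long side), walls 52 mm high, long sides scooped down to 35 mm; its fixed sachets reach 71 mm; 0.24 kg. This point: its centre, 35.5 mm above its underside, z up. Grasp across x, 25 mm above the underside. Starts 6 to 8 mm behind the shakers, x nearly along the tray's x; 40 mm free behind it.
- tray: Fixed steel tray, 164 mm (x) by 156 mm (y), floor 4 mm thick. Origin: centre of its underside, z up, +x to its back. A 26 mm high wire rail at the back (x = 77 mm) and sides (y = +-73 mm), front open. Two flush black pads, 51 mm across, at x = -52, y = +38 and -38 mm, carry dredger and mill, 32 mm between them. The caddy starts near x = 5 mm, y = 0.
- side_board: Fixed rectangular wooden board, 190 mm (x) by 110 mm (y), 10 mm thick, with a dark hanging hole near one end. Origin: centre of its underside, z up. Empty at the start; the shakers may stand anywhere wholly on it.
- spot (a point): Centre of the brass outline (60 mm along x, 84 mm along y, a short line to the rim) on top of the lazy susan's dark wooden disc, 180 mm across, top 28.5 mm above the table. The disc turns freely about a vertical axis 42 mm from this point, at any angle at the start. x points outward to the rim, z up. The caddy's long side goes along the long side (y), either way round.
- brush: Bystander: flat pastry brush with a wooden handle, 42 x 199 x 14 mm, lying on the table's near edge. Origin: centre of its underside, long axis y.
- peeler: Bystander: black-handled peeler, 170 x 25 x 18 mm, lying on the table's near edge. Origin: centre of its underside, long axis x.
Not all that is in view belongs to the job. What is shaped like the part that bears mill_center but purple or red is not meant.

How it is judged:
On the way, in this order (a step that is already met when the one before it is completed fails the run):
1. dredger and mill both stand upright and released on the side board, the caddy not yet moved (x of dredger_center in the frame of side_board between -0.08 and 0.08 m and y of dredger_center in the frame of side_board between -0.042 and 0.042 m and z of dredger_center in the frame of side_board between 0.047 and 0.059 m and angle between each of dredger_center, mill_center's own z axis and vertical below 0.1 rad and contact force between the fingers and dredger below 0.3 N and x of mill_center in the frame of side_board between -0.08 and 0.08 m and y of mill_center in the frame of side_board between -0.042 and 0.042 m and z of mill_center in the frame of side_board between 0.049 and 0.061 m and contact force between the fingers and mill below 0.3 N and distance of caddy_center from where it was at the start of the episode below 0.015 m), for 0.2 s.
2. the caddy stands released in the outline on the lazy susan, dredger and mill still on the side board (horizontal distance between caddy_center and spot below 0.012 m and angle between the y axis of caddy_center and the y axis of spot, either way round below 0.17 rad and angle between each of caddy_center, dredger_center, mill_center's own z axis and vertical below 0.1 rad and z of caddy_center in the frame of spot between 0.0295 and 0.0415 m and contact force between the fingers and caddy below 0.3 N and x of dredger_center in the frame of side_board between -0.08 and 0.08 m and y of dredger_center in the frame of side_board between -0.042 and 0.042 m and z of dredger_center in the frame of side_board between 0.047 and 0.059 m and contact force between the fingers and dredger below 0.3 N and x of mill_center in the frame of side_board between -0.08 and 0.08 m and y of mill_center in the frame of side_board between -0.042 and 0.042 m and z of mill_center in the frame of side_board between 0.049 and 0.061 m and contact force between the fingers and mill below 0.3 N), for 0.2 s.
At the end, for the whole second after the job is handed in: The caddy stands upright in the outline, its centre within 12 mm of the outline's centre, its long side within 10 degrees of the outline's, the disc not turned; the dredger and the mill stand upright on the tray, each within 14 mm of where it was at the start; all released and at rest (horizontal distance between caddy_center and spot below 0.012 m and angle between the y axis of caddy_center and the y axis of spot, either way round below 0.17 rad and angle between each of caddy_center, dredger_center, mill_center's own z axis and vertical below 0.1 rad and z of caddy_center in the frame of spot between 0.0295 and 0.0415 m and contact force between the fingers and caddy below 0.3 N and distance of each of dredger_center, mill_center from where it was at the start of the episode below 0.014 m and linear speed of each of dredger, mill, caddy below 0.02 m/s and contact force between the fingers and dredger below 0.3 N and contact force between the fingers and mill below 0.3 N); the robot touches nothing.
It fails at once if the dredger, mill or caddy is tipped over (angle between any of dredger_center, mill_center, caddy_center's own z axis and vertical above 0.6 rad).
It fails at once if the dredger, mill or caddy is dropped (falls free faster than 0.7 m/s, about 25 mm) ((linear speed of dredger above 0.7 m/s and contact force between the fingers and dredger below 0.05 N) or (linear speed of mill above 0.7 m/s and contact force between the fingers and mill below 0.05 N) or (linear speed of caddy above 0.7 m/s and contact force between the fingers and caddy below 0.05 N)).
It fails at once if the lazy susan is turned (outline shifted more than 9 mm, about 12 degrees) (distance of spot from where it was at the start of the episode above 0.009 m).
It fails at once if the brush or the peeler is moved by more than 20 mm (distance of any of brush, peeler from where it was at the start of the episode above 0.02 m).
It also fails if it takes over 128 s, if anything falls off the work surface, if the arm or the gripper's body presses on something with over 40 N, if the wrist force passes 120 N, or if a joint passes its speed limit or range.

## Working session

There is one attempt and no reset: what is moved stays moved. The work goes in short steps, Python scripts to look and compute and a tool call to move; the robot and the scene stay as the last step left them, time stands still between calls to the robot, and variables do not carry over. Pictures are saved under pics/ and viewed, on a budget of 14 in all, crops included, one or two more only if the job needs it, and the job is handed in when it is done.

Besides the shell and the picture viewer there is one more tool, called as name(argument=value, ...), one argument or row to a line, values as JSON. play_rows: Moves the arm, as the interface text tells. Its arguments: {"type":"object","properties":{"rows":{"type":"array","items":{"type":"object","properties":{"dx":{"type":"number","minimum":-1,"maximum":1},"dy":{"type":"number","minimum":-1,"maximum":1},"dz":{"type":"number","minimum":-1,"maximum":1},"roll":{"type":"number","minimum":-1,"maximum":1},"fingers":{"type":"number"}}}},"grip_force":{"type":"number"}},"required":["rows"]}

```bash
mkdir -p pics
cat > h.py <<'E'
import cv2, numpy as np
from workcell import bot, vision
def cam(n): return vision.read_camera(n)
def save(c,f,box=None,s=1):
    im=c["pixels"][:,:,::-1]
    if box: im=im[box[1]:box[3],box[0]:box[2]]
    cv2.imwrite("pics/"+f,cv2.resize(im,None,fx=s,fy=s,interpolation=cv2.INTER_CUBIC))
def K(c): return np.array([[c["fx"],0,c["cx"]],[0,c["fy"],c["cy"]],[0,0,1.]])
def ray(c,uv):
    p=cv2.undistortPoints(np.array(uv,float).reshape(-1,1,2),K(c),np.array(c["distortion"],float)).reshape(-1,2)
    d=np.c_[p,np.ones(len(p))]@np.array(c["R"]); o=-np.array(c["R"]).T@np.array(c["t"]); return o,d
def onz(c,uv,z):
    o,d=ray(c,uv); return o+d*((np.broadcast_to(z,len(d))-o[2])/d[:,2])[:,None]
def cloud(c):
    v,u=np.mgrid[0:400,0:640]; uv=np.c_[u.ravel(),v.ravel()]
    p=cv2.undistortPoints(uv.astype(float).reshape(-1,1,2),K(c),np.array(c["distortion"],float)).reshape(-1,2)
    z=c["depth"].ravel().astype(float); P=np.c_[p*z[:,None],z]
    W=(P-np.array(c["t"]))@np.array(c["R"]); W[z==0]=np.nan; return W.reshape(400,640,3)
def proj(c,X):
    r=cv2.Rodrigues(np.array(c["R"],float))[0]
    return cv2.projectPoints(np.array(X,float).reshape(-1,3),r,np.array(c["t"],float),K(c),np.array(c["distortion"],float))[0].reshape(-1,2)
E
python3 - <<'E'
from h import *
for n in ("scene","top"):
    c=cam(n); save(c,n+"0.png"); print(n,-np.array(c["R"]).T@np.array(c["t"]),np.array(c["R"])[2],c["fx"])
print(bot.grip_point_offset,bot.read_state())
E
```

```text
scene [0.17262297 0.67229732 0.65029554] [ 0.37897494 -0.71355514 -0.58925127] 439.7972165997125
top [ 0.39569514 -0.00913837  1.05718614] [ 0.14664103 -0.00651881 -0.98916829] 466.16199624578564
0.0187 {'time': 0.1, 'q': array([-1.31991635e+00,  2.64717532e-01,  1.60527508e+00, -3.97342234e-06,
        1.27370996e+00, -3.68894885e-02]), 'joint_vel': array([ 0.00049825, -0.00207299, -0.00298895, -0.00086185, -0.00229711,
       -0.00066269]), 'joint_torque': array([ 4.69435417e-05, -5.16706252e+01, -3.68591845e+01, -1.83861246e-06,
        6.42218016e-03,  3.26089619e-06]), 'tool_pos': array([ 0.19140871, -0.6465807 ,  0.23003944]), 'tcp_rot': array([-3.10705275e+00, -4.50170183e-01,  3.59625920e-04]), 'wrist_force': array([-0.59647117,  0.05006093,  0.22309018]), 'torque': array([ 0.02493275, -0.03596529,  0.01477795]), 'width': 0.9998423708772947}
```

View pics/scene0.png

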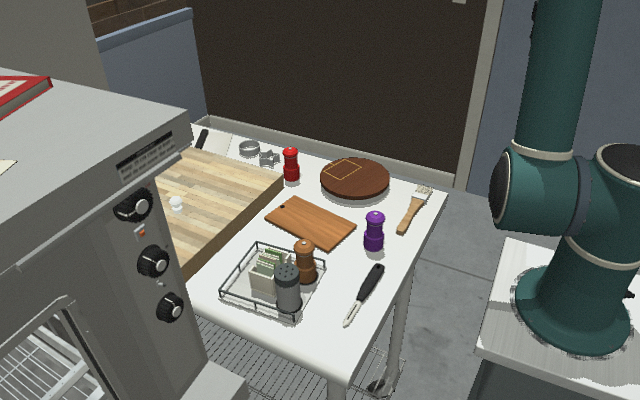

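View pics/top0.png

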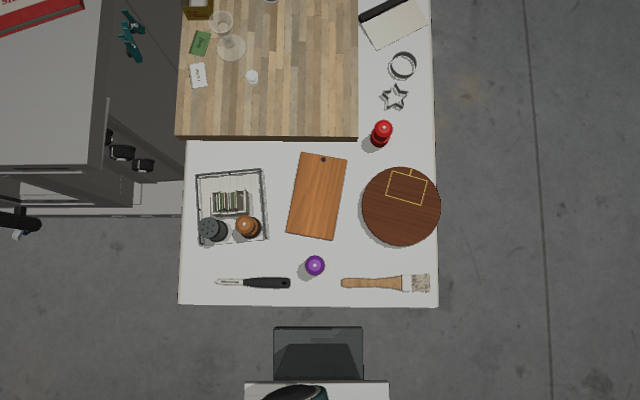

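The scene shows the tray (top view ~232,207) with dredger at (210,230) and mill at (247,227), caddy at (230,203), board at (317,196), disc at (401,206), and outline at (407,187). Next, measure them.

Run:
```python
from h import *
c=cam("top"); s=cam("scene"); save(c,"top1.png",(180,140,445,310),3)
W=cloud(c); W2=cloud(s)
hsv=cv2.cvtColor(c["pixels"],cv2.COLOR_RGB2HSV)
# board: orange-ish mask at height 10mm
def comp(m):
    n,l,st,ce=cv2.connectedComponentsWithStats(m.astype(np.uint8)); i=1+np.argmax(st[1:,4]); return l==i
x,y,z=W[...,0],W[...,1],W[...,2]
print("table z",np.nanmedian(z[285:300,190:210]))
roi=np.zeros((400,640),bool); roi[145:245,280:352]=1
m=comp(roi&(hsv[...,1]>90)&(hsv[...,0]<20))
cnt=max(cv2.findContours(m.astype(np.uint8),0,2)[0],key=cv2.contourArea).reshape(-1,2)
P=onz(c,cnt,0.010)[:,:2]; r=cv2.minAreaRect((P*1000).astype(np.float32)); print("board",r, np.nanmedian(z[m]))
# disc
roi[:]=0; roi[160:252,355:447]=1
m=comp(roi&(hsv[...,1]>70)&(z>0.015))
cnt=max(cv2.findContours(m.astype(np.uint8),0,2)[0],key=cv2.contourArea).reshape(-1,2)
P=onz(c,cv2.convexHull(cnt).reshape(-1,2),0.0285)[:,:2]; print("disc",cv2.minEnclosingCircle((P*1000).astype(np.float32)),np.nanmedian(z[m]))
# brass
mb=roi&(hsv[...,2]>135)&(hsv[...,1]>90)&(z>0.02)
print(mb.sum(), hsv[175:178,395:400].tolist())
# tray region clouds: tops
t=(x>0.3)&(x<0.6)&(y>0.1)&(y<0.35)
for nm,lo in (("all>60",0.06),("80+",0.08)):
    q=W[t&(z>lo)&(z<.12)]; print(nm,len(q),np.c_[q.min(0),q.max(0)] if len(q) else 0)
for nm,(u,v) in dict(dredge=(208,225),mill=(246,222),cad=(230,203)).items(): print(nm,W[v,u])
# obstacles heights
print("block",W[60,300],W[130,300],"oven",W[60,60],W[150,150],W[120,95],"red",W[127,382],"purple",W[264,315])
for nm,a in(("top",W),("scene",W2)):
    q=a[(a[...,2]>0.03)&(a[...,2]<.5)&(a[...,1]>0.15)&(a[...,1]<.6)&(a[...,0]<.62)]; print(nm,[ (round(k,2),np.round(q[(q[:,1]>k)&(q[:,1]<k+.05)].max(0),3)) for k in np.arange(.15,.5,.05) if ((q[:,1]>k)&(q[:,1]<k+.05)).any()])
```

```text
table z -5.270963530253853e-05
board ((565.5235595703125, -2.551422119140625), (107.71763610839844, 188.584228515625), 79.4375) 0.010293181113774254
disc ((538.0787963867188, -192.37989807128906), 89.54325103759766) 0.028749986136450016
137 [[[11, 151, 86], [10, 154, 88], [11, 156, 90], [10, 145, 93], [10, 152, 92]], [[9, 148, 93], [10, 153, 90], [11, 152, 89], [10, 154, 88], [9, 148, 88]], [[10, 146, 94], [9, 146, 94], [9, 150, 92], [10, 150, 92], [11, 155, 89]]]
all>60 976 [[0.46322548 0.57148711]
 [0.12707176 0.24551392]
 [0.06020614 0.0962398 ]]
80+ 671 [[0.46322548 0.51199792]
 [0.12707176 0.24551392]
 [0.08000227 0.0962398 ]]
dredge [0.4901226  0.2226724  0.09112763]
mill [0.49619829 0.14330772 0.09078588]
cad [0.53903673 0.18128797 0.07232348]
block [0.87558811 0.03358085 0.04726707] [0.70817189 0.03307351 0.04546317] oven [0.70116514 0.37151701 0.42671766] [0.63505186 0.32956318 0.1550378 ] [0.61276904 0.31754163 0.41232089] red [ 0.70046327 -0.14537216  0.09085847] purple [ 4.08803897e-01 -2.82671137e-04  9.24806146e-02]
top [(np.float64(0.15), array([0.573, 0.2  , 0.095])), (np.float64(0.2), array([0.616, 0.246, 0.096])), (np.float64(0.25), array([0.611, 0.261, 0.031])), (np.float64(0.3), array([0.62, 0.35, 0.43])), (np.float64(0.35), array([0.62, 0.4 , 0.43])), (np.float64(0.4), array([0.62, 0.45, 0.43])), (np.float64(0.45), array([0.62 , 0.5  , 0.428]))]
scene [(np.float64(0.15), array([0.573, 0.2  , 0.095])), (np.float64(0.2), array([0.57 , 0.248, 0.092])), (np.float64(0.3), array([0.62 , 0.35 , 0.428])), (np.float64(0.35), array([0.62 , 0.4  , 0.428])), (np.float64(0.4), array([0.62 , 0.45 , 0.428])), (np.float64(0.45), array([0.62 , 0.5  , 0.428]))]
```

View pics/top1.png

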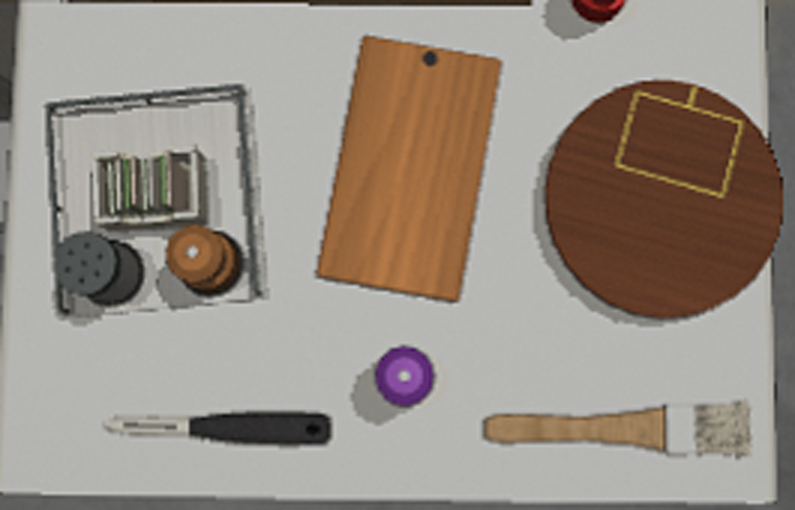

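```bash
cat > m.py <<'E'
from h import *
def circ(P):
    A=np.c_[2*P,np.ones(len(P))]; s=np.linalg.lstsq(A,(P**2).sum(1),rcond=None)[0]; return s[:2],np.sqrt(s[2]+s[0]**2+s[1]**2)
E
python3 - <<'E'
from m import *
for n in ("top","scene"):
    c=cam(n); W=cloud(c); x,y,z=W[...,0],W[...,1],W[...,2]
    hsv=cv2.cvtColor(c["pixels"],cv2.COLOR_RGB2HSV)
    t=(x>.44)&(x<.53)&(y>.11)&(y<.26)&(z>.03)&(z<.1)
    br=t&(hsv[...,1]>100)&(hsv[...,0]<20); 
    for nm,m,zt in(("mill",br&(z>.0),.09),("dredge",t&(hsv[...,1]<100)&(y>.18),.09)):
        q=W[m]
        for lo,hi in((.03,.07),(.07,.089),(.089,.1)):
            k=q[(q[:,2]>lo)&(q[:,2]<hi)][:,:2]
            if len(k)>15: print(n,nm,lo,len(k),k.min(0).round(4),k.max(0).round(4),"circ",circ(k))
    m=(x>.505)&(x<.61)&(y>.12)&(y<.245)&(z>.045)&(z<.08)
    m=m&~br&~((z>.082)); P=W[m][:,:2]*1000; print(n,"caddy",cv2.minAreaRect(P.astype(np.float32)),m.sum())
    m=(np.hypot(x-.538,y+.192)<.086)&(z>.02)&(z<.04)&(hsv[...,2]>120)&(hsv[...,1]>80)
    uv=np.argwhere(m)[:,::-1]; P=onz(c,uv,.0285)[:,:2]*1000; print(n,"outline",len(P),cv2.minAreaRect(P.astype(np.float32)))
    np.save(n+"_o.npy",P)
    m=(x>.43)&(x<.64)&(y>.08)&(y<.28)&(z>.02)&(z<.031); P=W[m][:,:2]*1000; print(n,"rail",len(P),cv2.minAreaRect(P.astype(np.float32)))
E
```

```text
top mill 0.03 87 [0.4708 0.1257] [0.5101 0.1599] circ (array([0.49230655, 0.1474372 ]), np.float64(0.01936167159685425))
top mill 0.07 131 [0.4718 0.1276] [0.5117 0.1671] circ (array([0.49238631, 0.14686307]), np.float64(0.01740076752488792))
top mill 0.089 147 [0.4754 0.1306] [0.509  0.1623] circ (array([0.49250086, 0.14727562]), np.float64(0.011594744665636628))
top dredge 0.03 199 [0.4635 0.1802] [0.5299 0.2563] circ (array([0.49978817, 0.20859448]), np.float64(0.026728979072857966))
top dredge 0.07 148 [0.4634 0.1919] [0.5299 0.2467] circ (array([0.49031186, 0.2182623 ]), np.float64(0.019738995713176027))
top dredge 0.089 244 [0.4631 0.2017] [0.5071 0.2442] circ (array([0.48521479, 0.2233826 ]), np.float64(0.015631505572546594))
top caddy ((545.0774536132812, 188.8865203857422), (52.48344802856445, 76.96646881103516), 3.607272148132324) 600
top outline 177 ((584.680908203125, -206.4168701171875), (85.6717300415039, 72.41851806640625), 73.15837860107422)
top rail 501 ((540.8252563476562, 190.53515625), (159.4101104736328, 152.39730834960938), 5.582437515258789)
scene mill 0.03 305
[... 390 characters left out ...]
14] [0.5299 0.2471] circ (array([0.49249726, 0.20925554]), np.float64(0.035785350201491255))
scene dredge 0.07 261 [0.4621 0.1821] [0.5296 0.2484] circ (array([0.4913172 , 0.21899696]), np.float64(0.02730626850690217))
scene dredge 0.089 296 [0.4625 0.2025] [0.5068 0.247 ] circ (array([0.48440799, 0.22491058]), np.float64(0.015580981415611006))
scene caddy ((545.0203247070312, 191.07571411132812), (53.858150482177734, 78.14240264892578), 3.0593111515045166) 812
scene outline 117 ((584.1781616210938, -207.4236602783203), (87.73709106445312, 73.28631591796875), 72.8064956665039)
scene rail 721 ((540.441650390625, 191.12478637695312), (161.45774841308594, 152.4801025390625), 5.1585187911987305)
```

play_rows(
  rows=[
    {"roll": 0.68, "fingers": 0.3},
    {"roll": 0.68, "fingers": 0.3},
    {"roll": 0.68, "fingers": 0.3},
    {"roll": 0.68, "fingers": 0.3},
    {"dx": 0.5, "dy": -0.4, "fingers": 0.3},
    {"dx": 0.5, "dy": -0.4, "fingers": 0.3},
    {"dx": 0.5, "dy": -0.4, "fingers": 0.3},
    {"dx": 0.5, "dy": -0.4, "fingers": 0.3},
    {"dx": 0.5, "dy": -0.4, "fingers": 0.3},
    {"dx": 0.5, "dy": -0.4, "fingers": 0.3},
    {"dx": 0.5, "dy": -0.4, "fingers": 0.3},
    {"dx": 0.5, "dy": -0.4, "fingers": 0.3},
    {"dx": 0.5, "dy": -0.4, "fingers": 0.3},
    {"dx": 0.5, "dy": -0.4, "fingers": 0.3},
    {"dx": 0.5, "dy": -0.4, "fingers": 0.3},
    {"dx": 0.5, "dy": -0.4, "fingers": 0.3},
    {"dx": 0.5, "dy": -0.4, "fingers": 0.3},
    {"dx": 0.5, "dy": -0.4, "fingers": 0.3},
    {"fingers": 0.3},
  ],
  grip_force=40,
)

```text
validation failed for argument at $.ro...
```

play_rows(
  rows=[
    {"dx": 0.12, "dy": -0.6, "fingers": 0.3},
    {"dx": 0.12, "dy": -0.6, "fingers": 0.3},
    {"dx": 0.12, "dy": -0.6, "fingers": 0.3},
    {"dx": 0.12, "dy": -0.6, "fingers": 0.3},
    {"dx": 0.12, "dy": -0.6, "fingers": 0.3},
    {"dx": 0.12, "dy": -0.6, "fingers": 0.3},
    {"dx": 0.12, "dy": -0.6, "fingers": 0.3},
    {"dx": 0.12, "dy": -0.6, "fingers": 0.3},
    {"dx": 0.12, "dy": -0.6, "fingers": 0.3},
    {"dx": 0.12, "dy": -0.6, "fingers": 0.3},
    {"dx": 0.12, "dy": -0.6, "fingers": 0.3},
    {"dx": 0.12, "dy": -0.6, "fingers": 0.3},
    {"dx": 0.12, "dy": -0.6, "fingers": 0.3},
    {"dx": 0.12, "dy": -0.6, "fingers": 0.3},
    {"dx": 0.12, "dy": -0.6, "fingers": 0.3},
    {"dx": 0.12, "dy": -0.6, "fingers": 0.3},
    {"dx": 0.12, "dy": -0.6, "fingers": 0.3},
    {"dx": 0.12, "dy": -0.6, "fingers": 0.3},
    {"dx": 0.12, "dy": -0.6, "fingers": 0.3},
    {"fingers": 0.3},
  ],
)

```text
validation failed for argument at $.ro...
```

```bash
cat > to.py <<'E'
import sys,numpy as np
from scipy.spatial.transform import Rotation as R
from workcell import bot
s=bot.read_state(); M=R.from_rotvec(s["tcp_rot"]).as_matrix(); p=s["tool_pos"]
print("t %.2f pos %s psi %.2f tilt %.2f width %.3f F %s q %s"%(s["time"],p.round(4),np.degrees(np.arctan2(M[1,1],M[0,1])),np.degrees(np.arccos(-M[2,2])),s["width"],s["wrist_force"].round(1),s["q"].round(2)))
for a in sys.argv[1:]:
    x,y,z,psi=map(float,a.split(",")); c=np.radians(psi)
    cur=np.degrees(np.arctan2(M[1,1],M[0,1])); d=np.array([x,y,z])-p
    print(a,"roll %.3f dx %.3f dy %.3f dz %.3f"%((cur-psi)/4,(d[0]*-np.sin(c)+d[1]*np.cos(c))/.04,(d[0]*np.cos(c)+d[1]*np.sin(c))/.04,-d[2]/.04))
    p=np.array([x,y,z]); M=R.from_euler("z",psi-90,degrees=True).as_matrix()@np.diag([1.,1,-1]); M[:,1]=[np.cos(c),np.sin(c),0]
E
sed -i 's/-np.sin(c)+d\[1\]\*np.cos(c)/-np.sin(c)+d[1]*np.cos(c)/' to.py
python3 to.py .492,.148,.041,-84.5
```

```text
t 0.30 pos [ 0.1915 -0.647   0.2308] psi -73.51 tilt 0.05 width 1.001 F [ 0.  -0.8  0.3] q [-1.32  0.26  1.6  -0.    1.27 -0.04]
.492,.148,.041,-84.5 roll 2.747 dx 9.382 dy -19.063 dz 4.745
```

play_rows(
  rows=[
    {"dx": 0, "dy": 0, "dz": 0, "roll": 0.69, "fingers": 0.3},
    {"dx": 0, "dy": 0, "dz": 0, "roll": 0.69, "fingers": 0.3},
    {"dx": 0, "dy": 0, "dz": 0, "roll": 0.69, "fingers": 0.3},
    {"dx": 0, "dy": 0, "dz": 0, "roll": 0.68, "fingers": 0.3},
    {"dx": 0.5, "dy": -0.4, "dz": 0, "roll": 0, "fingers": 0.3},
    {"dx": 0.5, "dy": -0.4, "dz": 0, "roll": 0, "fingers": 0.3},
    {"dx": 0.5, "dy": -0.4, "dz": 0, "roll": 0, "fingers": 0.3},
    {"dx": 0.5, "dy": -0.4, "dz": 0, "roll": 0, "fingers": 0.3},
    {"dx": 0.5, "dy": -0.4, "dz": 0, "roll": 0, "fingers": 0.3},
    {"dx": 0.5, "dy": -0.4, "dz": 0, "roll": 0, "fingers": 0.3},
    {"dx": 0.5, "dy": -0.4, "dz": 0, "roll": 0, "fingers": 0.3},
    {"dx": 0.5, "dy": -0.4, "dz": 0, "roll": 0, "fingers": 0.3},
    {"dx": 0.5, "dy": -0.4, "dz": 0, "roll": 0, "fingers": 0.3},
    {"dx": 0.5, "dy": -0.4, "dz": 0, "roll": 0, "fingers": 0.3},
    {"dx": 0.5, "dy": -0.4, "dz": 0, "roll": 0, "fingers": 0.3},
    {"dx": 0.5, "dy": -0.4, "dz": 0, "roll": 0, "fingers": 0.3},
    {"dx": 0.5, "dy": -0.4, "dz": 0, "roll": 0, "fingers": 0.3},
    {"dx": 0.5, "dy": -0.4, "dz": 0, "roll": 0, "fingers": 0.3},
    {"dx": 0, "dy": 0, "dz": 0, "roll": 0, "fingers": 0.3},
  ],
  grip_force=40,
)

```text
time: 1.88
tool_pos: [0.4517, -0.3944, 0.2313]
tcp_rot: [-3.136, -0.156, -0.003]
wrist_force: [-0.0, 0.4, -0.9]
width: 0.696
```

play_rows(
  rows=[
    {"dx": 0.12, "dy": -0.7, "dz": 0, "roll": 0, "fingers": 0.3},
    {"dx": 0.12, "dy": -0.7, "dz": 0, "roll": 0, "fingers": 0.3},
    {"dx": 0.12, "dy": -0.7, "dz": 0, "roll": 0, "fingers": 0.3},
    {"dx": 0.12, "dy": -0.7, "dz": 0, "roll": 0, "fingers": 0.3},
    {"dx": 0.12, "dy": -0.7, "dz": 0, "roll": 0, "fingers": 0.3},
    {"dx": 0.12, "dy": -0.7, "dz": 0, "roll": 0, "fingers": 0.3},
    {"dx": 0.12, "dy": -0.7, "dz": 0, "roll": 0, "fingers": 0.3},
    {"dx": 0.12, "dy": -0.7, "dz": 0, "roll": 0, "fingers": 0.3},
    {"dx": 0.12, "dy": -0.7, "dz": 0, "roll": 0, "fingers": 0.3},
    {"dx": 0.12, "dy": -0.7, "dz": 0, "roll": 0, "fingers": 0.3},
    {"dx": 0.12, "dy": -0.7, "dz": 0, "roll": 0, "fingers": 0.3},
    {"dx": 0.12, "dy": -0.7, "dz": 0, "roll": 0, "fingers": 0.3},
    {"dx": 0.12, "dy": -0.7, "dz": 0, "roll": 0, "fingers": 0.3},
    {"dx": 0.12, "dy": -0.7, "dz": 0, "roll": 0, "fingers": 0.3},
    {"dx": 0.12, "dy": -0.7, "dz": 0, "roll": 0, "fingers": 0.3},
    {"dx": 0.12, "dy": -0.7, "dz": 0, "roll": 0, "fingers": 0.3},
    {"dx": 0.12, "dy": -0.7, "dz": 0, "roll": 0, "fingers": 0.3},
    {"dx": 0.12, "dy": -0.7, "dz": 0, "roll": 0, "fingers": 0.3},
    {"dx": 0.12, "dy": -0.7, "dz": 0, "roll": 0, "fingers": 0.3},
    {"dx": 0, "dy": 0, "dz": 0, "roll": 0, "fingers": 0.3},
  ],
)

```text
time: 3.55
tool_pos: [0.4891, 0.1444, 0.2315]
tcp_rot: [-3.136, -0.155, -0.001]
wrist_force: [0.0, -0.2, -0.2]
width: 0.7
```

```bash
python3 to.py .492,.148,.041,-84.5; python3 -c "
from h import *
c=cam('scene'); save(c,'s2.png',(200,180,400,330),3)"
```

```text
t 3.55 pos [0.4891 0.1444 0.2315] psi -84.33 tilt 0.14 width 0.700 F [ 0.  -0.2 -0.2] q [ 0.24 -0.05  1.95  0.    1.24  1.71]
.492,.148,.041,-84.5 roll 0.043 dx 0.082 dy -0.082 dz 4.763
```

View pics/s2.png

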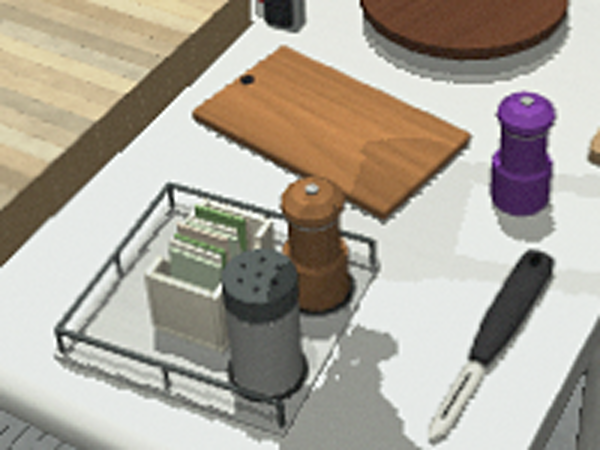

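The scene is unchanged, with the mill at crop (315,240); the gripper is above the crop. Center over the mill and go down.

play_rows(
  rows=[
    {"dx": 0.08, "dy": -0.08, "dz": 0.3, "roll": 0.04, "fingers": 0.3},
    {"dx": 0, "dy": 0, "dz": 0.4, "roll": 0, "fingers": 0.3},
    {"dx": 0, "dy": 0, "dz": 0.4, "roll": 0, "fingers": 0.3},
    {"dx": 0, "dy": 0, "dz": 0.4, "roll": 0, "fingers": 0.3},
    {"dx": 0, "dy": 0, "dz": 0.4, "roll": 0, "fingers": 0.3},
    {"dx": 0, "dy": 0, "dz": 0.4, "roll": 0, "fingers": 0.3},
    {"dx": 0, "dy": 0, "dz": 0.4, "roll": 0, "fingers": 0.3},
    {"dx": 0, "dy": 0, "dz": 0.3, "roll": 0, "fingers": 0.3},
    {"dx": 0, "dy": 0, "dz": 0, "roll": 0, "fingers": 0.3},
    {"dx": 0, "dy": 0, "dz": 0, "roll": 0, "fingers": 0.3},
  ],
)

```text
time: 4.43
tool_pos: [0.4909, 0.1432, 0.1102]
tcp_rot: [3.138, 0.144, -0.004]
wrist_force: [0.8, 0.1, 0.0]
width: 0.704
```

```bash
python3 to.py .492,.148,.041,-84.5
```

```text
t 4.43 pos [0.4909 0.1432 0.1102] psi -84.74 tilt 0.14 width 0.704 F [0.8 0.1 0. ] q [ 0.24  0.07  2.07 -0.    1.01  1.71]
.492,.148,.041,-84.5 roll -0.060 dx 0.039 dy -0.116 dz 1.730
```

play_rows(
  rows=[
    {"dx": 0.04, "dy": -0.12, "dz": 0, "roll": -0.05, "fingers": 0.3},
    {"dx": 0, "dy": 0, "dz": 0, "roll": 0, "fingers": 0.3},
    {"dx": 0, "dy": 0, "dz": 0, "roll": 0, "fingers": 0.3},
  ],
)

```text
time: 4.68
tool_pos: [0.4939, 0.1497, 0.1126]
tcp_rot: [-3.137, -0.152, -0.004]
wrist_force: [-0.7, -0.8, 0.2]
width: 0.701
```

```bash
python3 to.py .492,.148,.041,-84.5;python3 - <<'E'
from h import *
for n in("top","scene"):
    c=cam(n); save(c,n+"3.png",(170,130,370,280),3)
import os
a=cv2.imread("pics/top3.png");b=cv2.imread("pics/scene3.png");cv2.imwrite("pics/b3.png",cv2.resize(np.hstack([a,b]),(800,300)))
E
python3 to.py
```

```text
t 4.68 pos [0.4939 0.1497 0.1126] psi -84.45 tilt 0.14 width 0.701 F [-0.7 -0.8  0.2] q [0.25 0.07 2.06 0.   1.01 1.72]
.492,.148,.041,-84.5 roll 0.012 dx -0.052 dy 0.038 dz 1.789
t 4.78 pos [0.4935 0.1496 0.1122] psi -84.45 tilt 0.10 width 0.701 F [0.2 0.5 0.4] q [ 0.25  0.07  2.06 -0.    1.01  1.72]
```

View pics/b3.png

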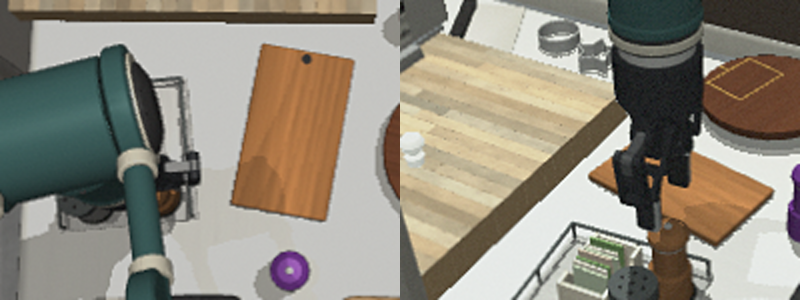

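Both views show the open fingers just above the mill head (right half, 668,225), straddling it. Go down.

play_rows(
  rows=[
    {"dx": -0.04, "dy": 0.03, "dz": 0.3, "roll": 0, "fingers": 0.3},
    {"dx": 0, "dy": 0, "dz": 0.3, "roll": 0, "fingers": 0.3},
    {"dx": 0, "dy": 0, "dz": 0.3, "roll": 0, "fingers": 0.3},
    {"dx": 0, "dy": 0, "dz": 0.3, "roll": 0, "fingers": 0.3},
    {"dx": 0, "dy": 0, "dz": 0.3, "roll": 0, "fingers": 0.3},
    {"dx": 0, "dy": 0, "dz": 0.29, "roll": 0, "fingers": 0.3},
    {"dx": 0, "dy": 0, "dz": 0, "roll": 0, "fingers": 0.3},
    {"dx": 0, "dy": 0, "dz": 0, "roll": 0, "fingers": 0.3},
  ],
)

```text
time: 5.45
tool_pos: [0.493, 0.148, 0.0407]
tcp_rot: [-3.138, -0.152, -0.003]
wrist_force: [-2.5, -3.3, 11.3]
width: 0.702
```

```bash
python3 to.py .492,.148,.041,-84.5
```

```text
t 5.45 pos [0.493  0.148  0.0407] psi -84.47 tilt 0.12 width 0.702 F [-2.5 -3.3 11.3] q [ 0.24  0.16  2.11 -0.    0.86  1.72]
.492,.148,.041,-84.5 roll 0.007 dx -0.024 dy -0.002 dz -0.006
```

play_rows(
  rows=[
    {"dx": 0, "dy": 0, "dz": -0.12, "roll": 0, "fingers": 0.3},
    {"dx": 0, "dy": 0, "dz": 0, "roll": 0, "fingers": 0.3},
  ],
)

```text
time: 5.62
tool_pos: [0.4918, 0.1479, 0.0445]
tcp_rot: [-3.138, -0.151, -0.001]
wrist_force: [-0.5, 0.1, 0.5]
width: 0.697
```

```bash
python3 to.py .492,.148,.041,-84.5;python3 - <<'E'
from h import *
c=cam("scene"); save(c,"s4.png",(230,190,360,320),6)
E
python3 to.py
```

```text
t 5.62 pos [0.4918 0.1479 0.0445] psi -84.48 tilt 0.04 width 0.697 F [-0.5  0.1  0.5] q [0.24 0.16 2.11 0.   0.87 1.72]
.492,.148,.041,-84.5 roll 0.006 dx 0.006 dy -0.001 dz 0.086
t 5.67 pos [0.4914 0.1479 0.0441] psi -84.48 tilt 0.00 width 0.701 F [-0.1  0.2  0.4] q [0.24 0.16 2.11 0.   0.87 1.72]
```

View pics/s4.png

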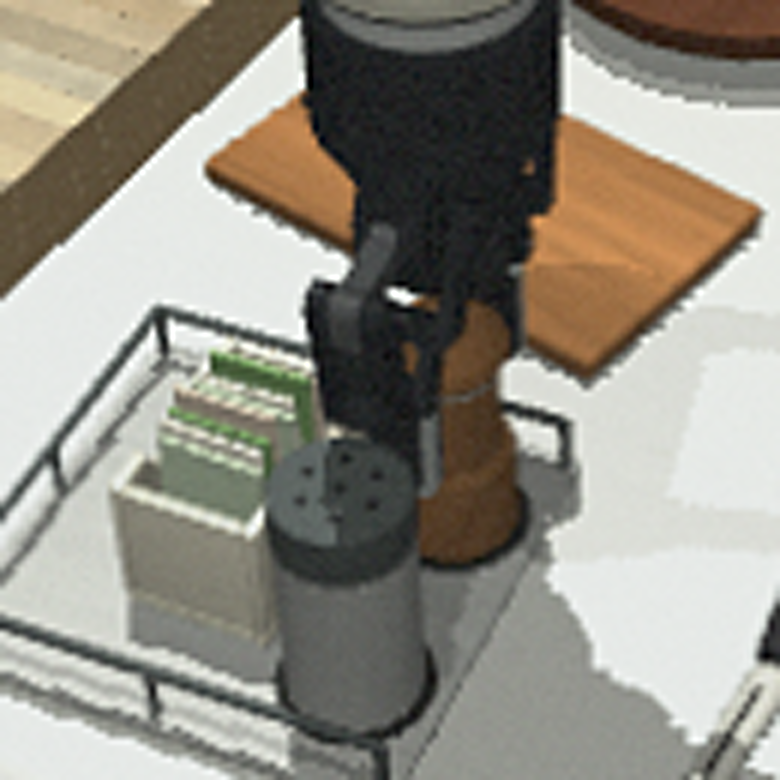

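Nothing has been displaced: mill at (470,450), dredger at (345,580), caddy at (190,560). The force disappeared after a 4 mm rise, and the grasp height is right (59 mm), so close here.

play_rows(
  rows=[
    {"dx": 0, "dy": 0, "dz": 0, "roll": 0, "fingers": 1},
    {"dx": 0, "dy": 0, "dz": 0, "roll": 0, "fingers": 1},
    {"dx": 0, "dy": 0, "dz": 0, "roll": 0, "fingers": 1},
    {"dx": 0, "dy": 0, "dz": 0, "roll": 0, "fingers": 1},
    {"dx": 0, "dy": 0, "dz": 0, "roll": 0, "fingers": 1},
    {"dx": 0, "dy": 0, "dz": 0, "roll": 0, "fingers": 1},
  ],
  grip_force=40,
)

```text
time: 6.17
tool_pos: [0.4909, 0.1478, 0.0441]
tcp_rot: [3.138, 0.152, -0.001]
wrist_force: [-0.7, -1.5, -0.7]
width: 0.45
```

play_rows(
  rows=[
    {"dx": 0, "dy": 0, "dz": -0.1, "roll": 0, "fingers": 1},
    {"dx": 0, "dy": 0, "dz": -0.3, "roll": 0, "fingers": 1},
    {"dx": 0, "dy": 0, "dz": -0.4, "roll": 0, "fingers": 1},
    {"dx": 0, "dy": 0, "dz": -0.4, "roll": 0, "fingers": 1},
    {"dx": 0, "dy": 0, "dz": -0.4, "roll": 0, "fingers": 1},
    {"dx": 0, "dy": 0, "dz": -0.4, "roll": 0, "fingers": 1},
    {"dx": 0, "dy": 0, "dz": -0.4, "roll": 0, "fingers": 1},
    {"dx": 0, "dy": 0, "dz": -0.4, "roll": 0, "fingers": 1},
    {"dx": 0, "dy": 0, "dz": -0.2, "roll": 0, "fingers": 1},
    {"dx": 0, "dy": 0, "dz": 0, "roll": 0, "fingers": 1},
  ],
)

```text
time: 7.0
tool_pos: [0.4932, 0.1484, 0.1678]
tcp_rot: [-3.137, -0.151, -0.009]
wrist_force: [1.1, 0.2, -2.2]
width: 0.451
```

```bash
python3 to.py .610,-.011,.160,-84.5 .610,-.011,.051,-84.5
python3 - <<'E'
from h import *
c=cam("scene"); save(c,"s5.png",(210,160,370,320),4)
E
```

```text
t 7.00 pos [0.4932 0.1484 0.1678] psi -84.47 tilt 0.32 width 0.451 F [ 1.1  0.2 -2.2] q [0.24 0.01 2.02 0.   1.11 1.72]
.610,-.011,.160,-84.5 roll 0.008 dx 2.524 dy 4.246 dz 0.195
.610,-.011,.051,-84.5 roll 0.000 dx 0.000 dy 0.000 dz 2.725
```

View pics/s5.png

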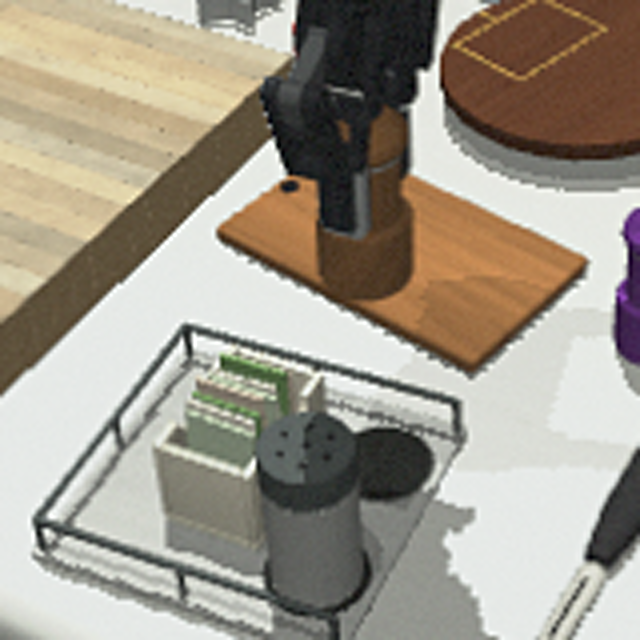

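The mill is held upright (365,230), its pad is bare, and the caddy and dredger are undisturbed. Carry it to the back half of the board.

play_rows(
  rows=[
    {"dx": 0.25, "dy": 0.42, "dz": 0, "roll": 0, "fingers": 1},
    {"dx": 0.25, "dy": 0.42, "dz": 0, "roll": 0, "fingers": 1},
    {"dx": 0.25, "dy": 0.42, "dz": 0, "roll": 0, "fingers": 1},
    {"dx": 0.25, "dy": 0.42, "dz": 0, "roll": 0, "fingers": 1},
    {"dx": 0.25, "dy": 0.42, "dz": 0, "roll": 0, "fingers": 1},
    {"dx": 0.25, "dy": 0.42, "dz": 0, "roll": 0, "fingers": 1},
    {"dx": 0.25, "dy": 0.42, "dz": 0, "roll": 0, "fingers": 1},
    {"dx": 0.25, "dy": 0.42, "dz": 0, "roll": 0, "fingers": 1},
    {"dx": 0.25, "dy": 0.42, "dz": 0, "roll": 0, "fingers": 1},
    {"dx": 0.25, "dy": 0.42, "dz": 0, "roll": 0, "fingers": 1},
    {"dx": 0, "dy": 0, "dz": 0.4, "roll": 0, "fingers": 1},
    {"dx": 0, "dy": 0, "dz": 0.5, "roll": 0, "fingers": 1},
    {"dx": 0, "dy": 0, "dz": 0.5, "roll": 0, "fingers": 1},
    {"dx": 0, "dy": 0, "dz": 0.5, "roll": 0, "fingers": 1},
    {"dx": 0, "dy": 0, "dz": 0.4, "roll": 0, "fingers": 1},
    {"dx": 0, "dy": 0, "dz": 0.2, "roll": 0, "fingers": 1},
    {"dx": 0, "dy": 0, "dz": 0, "roll": 0, "fingers": 1},
    {"dx": 0, "dy": 0, "dz": 0, "roll": 0, "fingers": 1},
    {"dx": 0, "dy": 0, "dz": 0, "roll": 0, "fingers": 1},
  ],
)

```text
time: 8.63
tool_pos: [0.6078, -0.0097, 0.0653]
tcp_rot: [3.138, 0.152, 0.002]
wrist_force: [0.7, -0.3, -1.6]
width: 0.456
```

```bash
python3 to.py .610,-.011,.051,-84.5
```

```text
t 8.63 pos [ 0.6078 -0.0097  0.0653] psi -84.47 tilt 0.08 width 0.456 F [ 0.7 -0.3 -1.6] q [-0.06  0.29  1.9   0.    0.95  1.42]
.610,-.011,.051,-84.5 roll 0.008 dx 0.052 dy 0.038 dz 0.358
```

play_rows(
  rows=[
    {"dx": 0, "dy": 0, "dz": 0.12, "roll": 0, "fingers": 1},
    {"dx": 0, "dy": 0, "dz": 0.12, "roll": 0, "fingers": 1},
    {"dx": 0, "dy": 0, "dz": 0.1, "roll": 0, "fingers": 1},
    {"dx": 0, "dy": 0, "dz": 0, "roll": 0, "fingers": 1},
    {"dx": 0, "dy": 0, "dz": 0, "roll": 0, "fingers": 1},
  ],
)

```text
time: 9.05
tool_pos: [0.6067, -0.0097, 0.0506]
tcp_rot: [-3.138, -0.151, 0.001]
wrist_force: [-0.6, 1.1, -1.0]
width: 0.455
```

play_rows(
  rows=[
    {"dx": 0, "dy": 0, "dz": 0.03, "roll": 0, "fingers": 1},
    {"dx": 0, "dy": 0, "dz": 0, "roll": 0, "fingers": 1},
    {"dx": 0, "dy": 0, "dz": 0, "roll": 0, "fingers": 1},
  ],
)

```text
time: 9.3
tool_pos: [0.6074, -0.0097, 0.0501]
tcp_rot: [3.138, 0.152, 0.001]
wrist_force: [0.0, 0.8, 0.4]
width: 0.455
```

play_rows(
  rows=[
    {"dx": 0, "dy": 0, "dz": 0.02, "roll": 0, "fingers": 1},
    {"dx": 0, "dy": 0, "dz": 0, "roll": 0, "fingers": 0.5},
    {"dx": 0, "dy": 0, "dz": 0, "roll": 0, "fingers": 0.3},
    {"dx": 0, "dy": 0, "dz": 0, "roll": 0, "fingers": 0.3},
    {"dx": 0, "dy": 0, "dz": 0, "roll": 0, "fingers": 0.3},
    {"dx": 0, "dy": 0, "dz": -0.2, "roll": 0, "fingers": 0.3},
    {"dx": 0, "dy": 0, "dz": -0.4, "roll": 0, "fingers": 0.3},
    {"dx": 0, "dy": 0, "dz": -0.5, "roll": 0, "fingers": 0.3},
    {"dx": 0, "dy": 0, "dz": -0.5, "roll": 0, "fingers": 0.3},
    {"dx": 0, "dy": 0, "dz": -0.5, "roll": 0, "fingers": 0.3},
    {"dx": 0, "dy": 0, "dz": -0.5, "roll": 0, "fingers": 0.3},
    {"dx": 0, "dy": 0, "dz": -0.3, "roll": 0, "fingers": 0.3},
    {"dx": 0, "dy": 0, "dz": 0, "roll": 0, "fingers": 0.3},
    {"dx": 0, "dy": 0, "dz": 0, "roll": 0, "fingers": 0.3},
  ],
)

```text
time: 10.47
tool_pos: [0.6075, -0.0098, 0.1657]
tcp_rot: [3.138, 0.151, 0.003]
wrist_force: [-0.9, 1.0, -0.5]
width: 0.7
```

```bash
python3 to.py .485,.2238,.12,-84.5 .485,.2238,.0435,-84.5
python3 - <<'E'
from m import *
c=cam("scene"); W=cloud(c); h=cv2.cvtColor(c["pixels"],cv2.COLOR_RGB2HSV)
q=W[(h[...,1]>100)&(W[...,2]>.085)&(W[...,2]<.105)&(abs(W[...,1])<.05)&(W[...,0]>.54)]; print(len(q),q[:,:2].mean(0),q.max(0))
q=W[(h[...,1]<100)&(W[...,2]>.088)&(W[...,2]<.1)&(W[...,1]>.19)&(W[...,1]<.26)&(W[...,0]<.53)]; print(len(q),q[:,:2].mean(0),q.min(0),q.max(0))
E
```

```text
t 10.47 pos [ 0.6075 -0.0098  0.1657] psi -84.47 tilt 0.11 width 0.700 F [-0.9  1.  -0.5] q [-0.06  0.19  1.82 -0.    1.13  1.42]
.485,.2238,.12,-84.5 roll 0.007 dx -2.490 dy -6.106 dz 1.142
.485,.2238,.0435,-84.5 roll 0.000 dx 0.000 dy 0.000 dz 1.912
160 [ 0.60378693 -0.00087567] [0.6251254  0.01156956 0.10027973]
361 [0.48441399 0.22562551] [0.46345284 0.20438018 0.08803165] [0.50693542 0.24648747 0.0925357 ]
```

play_rows(
  rows=[
    {"dx": -0.21, "dy": -0.51, "dz": 0, "roll": 0, "fingers": 0.3},
    {"dx": -0.21, "dy": -0.51, "dz": 0, "roll": 0, "fingers": 0.3},
    {"dx": -0.21, "dy": -0.51, "dz": 0, "roll": 0, "fingers": 0.3},
    {"dx": -0.21, "dy": -0.51, "dz": 0, "roll": 0, "fingers": 0.3},
    {"dx": -0.21, "dy": -0.51, "dz": 0, "roll": 0, "fingers": 0.3},
    {"dx": -0.21, "dy": -0.51, "dz": 0, "roll": 0, "fingers": 0.3},
    {"dx": -0.21, "dy": -0.51, "dz": 0, "roll": 0, "fingers": 0.3},
    {"dx": -0.21, "dy": -0.51, "dz": 0, "roll": 0, "fingers": 0.3},
    {"dx": -0.21, "dy": -0.51, "dz": 0, "roll": 0, "fingers": 0.3},
    {"dx": -0.21, "dy": -0.51, "dz": 0, "roll": 0, "fingers": 0.3},
    {"dx": -0.21, "dy": -0.51, "dz": 0, "roll": 0, "fingers": 0.3},
    {"dx": -0.21, "dy": -0.51, "dz": 0, "roll": 0, "fingers": 0.3},
    {"dx": 0, "dy": 0, "dz": 0.4, "roll": 0, "fingers": 0.3},
    {"dx": 0, "dy": 0, "dz": 0.4, "roll": 0, "fingers": 0.3},
    {"dx": 0, "dy": 0, "dz": 0.4, "roll": 0, "fingers": 0.3},
    {"dx": 0, "dy": 0, "dz": 0, "roll": 0, "fingers": 0.3},
    {"dx": 0, "dy": 0, "dz": 0, "roll": 0, "fingers": 0.3},
    {"dx": 0, "dy": 0, "dz": 0, "roll": 0, "fingers": 0.3},
  ],
)

```text
time: 12.02
tool_pos: [0.4829, 0.224, 0.1165]
tcp_rot: [3.138, 0.151, -0.002]
wrist_force: [0.8, -0.0, 0.2]
width: 0.701
```

```bash
python3 to.py .485,.2245,.0435,-84.5
python3 - <<'E'
from m import *
c=cam("top"); W=cloud(c); h=cv2.cvtColor(c["pixels"],cv2.COLOR_RGB2HSV)
q=W[(h[...,1]>100)&(W[...,2]>.085)&(W[...,2]<.105)&(abs(W[...,1])<.05)&(W[...,0]>.54)]; print(len(q),q[:,:2].mean(0),q.min(0),q.max(0))
E
```

```text
t 12.02 pos [0.4829 0.224  0.1165] psi -84.48 tilt 0.07 width 0.701 F [ 0.8 -0.   0.2] q [0.39 0.1  2.02 0.   1.02 1.86]
.485,.2245,.0435,-84.5 roll 0.005 dx 0.054 dy -0.006 dz 1.825
272 [ 0.60720179 -0.01011359] [ 0.58872527 -0.03057176  0.08572123] [0.62844876 0.00986835 0.10395534]
```

play_rows(
  rows=[
    {"dx": 0.05, "dy": 0, "dz": 0.3, "roll": 0, "fingers": 0.3},
    {"dx": 0, "dy": 0, "dz": 0.3, "roll": 0, "fingers": 0.3},
    {"dx": 0, "dy": 0, "dz": 0.3, "roll": 0, "fingers": 0.3},
    {"dx": 0, "dy": 0, "dz": 0.3, "roll": 0, "fingers": 0.3},
    {"dx": 0, "dy": 0, "dz": 0.3, "roll": 0, "fingers": 0.3},
    {"dx": 0, "dy": 0, "dz": 0.3, "roll": 0, "fingers": 0.3},
    {"dx": 0, "dy": 0, "dz": 0, "roll": 0, "fingers": 0.3},
    {"dx": 0, "dy": 0, "dz": 0, "roll": 0, "fingers": 0.3},
    {"dx": 0, "dy": 0, "dz": 0, "roll": 0, "fingers": 0.3},
  ],
)

```text
time: 12.82
tool_pos: [0.4853, 0.2245, 0.0449]
tcp_rot: [-3.138, -0.152, 0.0]
wrist_force: [-0.1, -0.8, -0.1]
width: 0.697
```

play_rows(
  rows=[
    {"dx": 0, "dy": 0, "dz": 0, "roll": 0, "fingers": 1},
    {"dx": 0, "dy": 0, "dz": 0, "roll": 0, "fingers": 1},
    {"dx": 0, "dy": 0, "dz": 0, "roll": 0, "fingers": 1},
    {"dx": 0, "dy": 0, "dz": 0, "roll": 0, "fingers": 1},
    {"dx": 0, "dy": 0, "dz": 0, "roll": 0, "fingers": 1},
    {"dx": 0, "dy": 0, "dz": 0, "roll": 0, "fingers": 1},
  ],
)

```text
time: 13.32
tool_pos: [0.486, 0.2249, 0.0459]
tcp_rot: [-3.137, -0.152, -0.003]
wrist_force: [-0.1, 1.1, 5.4]
width: 0.522
```

play_rows(
  rows=[
    {"dx": 0, "dy": 0, "dz": -0.1, "roll": 0, "fingers": 1},
    {"dx": 0, "dy": 0, "dz": -0.3, "roll": 0, "fingers": 1},
    {"dx": 0, "dy": 0, "dz": -0.4, "roll": 0, "fingers": 1},
    {"dx": 0, "dy": 0, "dz": -0.4, "roll": 0, "fingers": 1},
    {"dx": 0, "dy": 0, "dz": -0.4, "roll": 0, "fingers": 1},
    {"dx": 0, "dy": 0, "dz": -0.4, "roll": 0, "fingers": 1},
    {"dx": 0, "dy": 0, "dz": -0.4, "roll": 0, "fingers": 1},
    {"dx": 0, "dy": 0, "dz": -0.4, "roll": 0, "fingers": 1},
    {"dx": 0, "dy": 0, "dz": -0.2, "roll": 0, "fingers": 1},
    {"dx": 0, "dy": 0, "dz": 0, "roll": 0, "fingers": 1},
  ],
)

```text
time: 14.15
tool_pos: [0.4864, 0.2249, 0.1674]
tcp_rot: [-3.137, -0.151, -0.006]
wrist_force: [0.6, -0.4, -1.8]
width: 0.519
```

```bash
python3 to.py .521,.006,.160,-84.5 .521,.006,.051,-84.5
python3 - <<'E'
from h import *
c=cam("scene"); save(c,"s6.png",(210,150,370,310),4)
E
```

```text
t 14.15 pos [0.4864 0.2249 0.1674] psi -84.47 tilt 0.24 width 0.519 F [ 0.6 -0.4 -1.8] q [ 0.39  0.05  1.97 -0.    1.12  1.86]
.521,.006,.160,-84.5 roll 0.007 dx 0.337 dy 5.530 dz 0.186
.521,.006,.051,-84.5 roll 0.000 dx 0.000 dy 0.000 dz 2.725
```

View pics/s6.png

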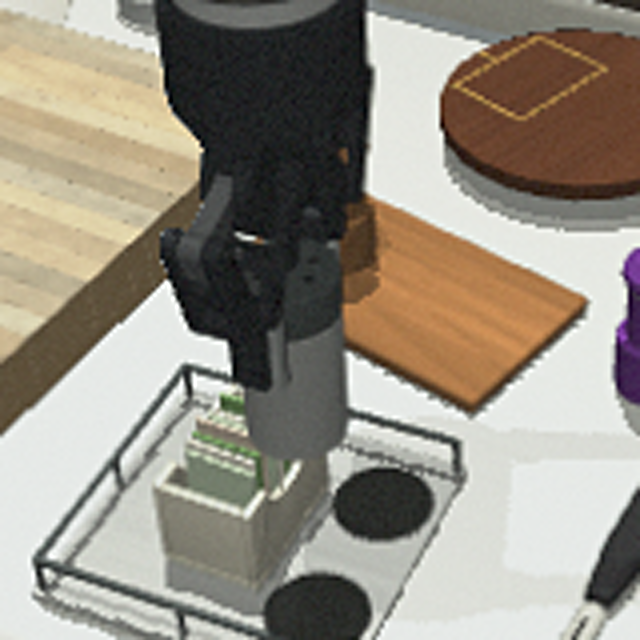

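Dredger held upright (300,370), caddy undisturbed, and both pads bare. Place it on the front half of the board.

play_rows(
  rows=[
    {"dx": 0.03, "dy": 0.43, "dz": 0, "roll": 0, "fingers": 1},
    {"dx": 0.03, "dy": 0.43, "dz": 0, "roll": 0, "fingers": 1},
    {"dx": 0.03, "dy": 0.43, "dz": 0, "roll": 0, "fingers": 1},
    {"dx": 0.03, "dy": 0.43, "dz": 0, "roll": 0, "fingers": 1},
    {"dx": 0.03, "dy": 0.43, "dz": 0, "roll": 0, "fingers": 1},
    {"dx": 0.03, "dy": 0.43, "dz": 0, "roll": 0, "fingers": 1},
    {"dx": 0.03, "dy": 0.43, "dz": 0, "roll": 0, "fingers": 1},
    {"dx": 0.03, "dy": 0.43, "dz": 0, "roll": 0, "fingers": 1},
    {"dx": 0.03, "dy": 0.43, "dz": 0, "roll": 0, "fingers": 1},
    {"dx": 0.03, "dy": 0.43, "dz": 0, "roll": 0, "fingers": 1},
    {"dx": 0.03, "dy": 0.43, "dz": 0, "roll": 0, "fingers": 1},
    {"dx": 0.02, "dy": 0.43, "dz": 0, "roll": 0, "fingers": 1},
    {"dx": 0, "dy": 0.4, "dz": 0.4, "roll": 0, "fingers": 1},
    {"dx": 0, "dy": 0, "dz": 0.5, "roll": 0, "fingers": 1},
    {"dx": 0, "dy": 0, "dz": 0.5, "roll": 0, "fingers": 1},
    {"dx": 0, "dy": 0, "dz": 0.5, "roll": 0, "fingers": 1},
    {"dx": 0, "dy": 0, "dz": 0.4, "roll": 0, "fingers": 1},
    {"dx": 0, "dy": 0, "dz": 0.25, "roll": 0, "fingers": 1},
    {"dx": 0, "dy": 0, "dz": 0, "roll": 0, "fingers": 1},
    {"dx": 0, "dy": 0, "dz": 0, "roll": 0, "fingers": 1},
  ],
)

```text
time: 15.87
tool_pos: [0.5194, 0.0045, 0.0618]
tcp_rot: [-3.138, -0.152, 0.004]
wrist_force: [0.8, -0.2, -1.4]
width: 0.514
```

play_rows(
  rows=[
    {"dx": 0, "dy": 0, "dz": 0, "roll": 0, "fingers": 1},
  ],
)

```text
time: 15.95
tool_pos: [0.5211, 0.0044, 0.0635]
tcp_rot: [3.138, 0.152, 0.001]
wrist_force: [0.2, 0.0, -1.6]
width: 0.518
```

play_rows(
  rows=[
    {"dx": 0, "dy": 0, "dz": 0.12, "roll": 0, "fingers": 1},
    {"dx": 0, "dy": 0, "dz": 0.1, "roll": 0, "fingers": 1},
    {"dx": 0, "dy": 0, "dz": 0.06, "roll": 0, "fingers": 1},
    {"dx": 0, "dy": 0, "dz": 0, "roll": 0, "fingers": 1},
    {"dx": 0, "dy": 0, "dz": 0, "roll": 0, "fingers": 1},
  ],
)

```text
time: 16.37
tool_pos: [0.5207, 0.0044, 0.0519]
tcp_rot: [3.138, 0.152, 0.001]
wrist_force: [-0.4, 0.1, -1.7]
width: 0.517
```

play_rows(
  rows=[
    {"dx": 0, "dy": 0, "dz": 0.03, "roll": 0, "fingers": 1},
    {"dx": 0, "dy": 0, "dz": 0, "roll": 0, "fingers": 1},
    {"dx": 0, "dy": 0, "dz": 0, "roll": 0, "fingers": 1},
  ],
)

```text
time: 16.62
tool_pos: [0.5212, 0.0045, 0.0519]
tcp_rot: [-3.138, -0.152, -0.002]
wrist_force: [-3.2, 0.6, 5.7]
width: 0.514
```

play_rows(
  rows=[
    {"dx": 0, "dy": 0, "dz": 0, "roll": 0, "fingers": 0.4},
    {"dx": 0, "dy": 0, "dz": 0, "roll": 0, "fingers": 0.3},
    {"dx": 0, "dy": 0, "dz": 0, "roll": 0, "fingers": 0.3},
    {"dx": 0, "dy": 0, "dz": 0, "roll": 0, "fingers": 0.3},
    {"dx": 0, "dy": 0, "dz": -0.2, "roll": 0, "fingers": 0.3},
    {"dx": 0, "dy": 0, "dz": -0.4, "roll": 0, "fingers": 0.3},
    {"dx": 0, "dy": 0, "dz": -0.5, "roll": 0, "fingers": 0.3},
    {"dx": 0, "dy": 0, "dz": -0.5, "roll": 0, "fingers": 0.3},
    {"dx": 0, "dy": 0, "dz": -0.5, "roll": 0, "fingers": 0.3},
    {"dx": 0, "dy": 0, "dz": -0.5, "roll": 0, "fingers": 0.3},
    {"dx": 0, "dy": 0, "dz": -0.3, "roll": 0, "fingers": 0.3},
    {"dx": 0, "dy": 0, "dz": 0, "roll": 0, "fingers": 0.3},
    {"dx": 0, "dy": 0, "dz": 0, "roll": 0, "fingers": 0.3},
  ],
)

```text
time: 17.7
tool_pos: [0.521, 0.0044, 0.1671]
tcp_rot: [3.138, 0.152, 0.003]
wrist_force: [0.5, 0.3, 0.3]
width: 0.699
```

```bash
python3 to.py .545,.1895,.165,3.4 .545,.1895,.0105,3.4
python3 - <<'E'
from m import *
for n in("top","scene"):
    c=cam(n); W=cloud(c); x,y,z=W[...,0],W[...,1],W[...,2]
    h=cv2.cvtColor(c["pixels"],cv2.COLOR_RGB2HSV)
    q=W[(z>.09)&(z<.105)&(y>-.03)&(y<.04)&(x<.56)&(x>.48)&(h[...,1]<90)]; print(n,"dredge",len(q),q.mean(0) if len(q) else 0)
    q=W[(z>.09)&(z<.105)&(y>-.04)&(y<.03)&(x>.58)&(x<.64)&(h[...,1]>90)]; print(n,"mill",len(q),q.mean(0) if len(q) else 0)
    m=(x>.5)&(x<.6)&(y>.13)&(y<.245)&(z>.045)&(z<.08); print(n,"caddy",cv2.minAreaRect((W[m][:,:2]*1000).astype(np.float32)),m.sum())
c=cam("top"); save(c,"t7.png",(180,140,445,310),3)
E
```

```text
t 17.70 pos [0.521  0.0044 0.1671] psi -84.47 tilt 0.10 width 0.699 F [0.5 0.3 0.3] q [-0.04  0.02  2.    0.    1.12  1.43]
.545,.1895,.165,3.4 roll -21.967 dx 4.584 dy 0.874 dz 0.054
.545,.1895,.0105,3.4 roll -0.000 dx 0.000 dy 0.000 dz 3.862
top dredge 69 [0.50455078 0.00139182 0.09593714]
top mill 0 0
top caddy ((545.2570190429688, 188.54745483398438), (52.3508186340332, 76.8918685913086), 3.8596224784851074) 607
scene dredge 243 [0.5178446  0.00715894 0.09564134]
scene mill 134 [ 0.6047623  -0.00259069  0.09506946]
scene caddy ((545.1546020507812, 190.65399169921875), (54.20741271972656, 78.9998779296875), 3.6135051250457764) 860
```

View pics/t7.png

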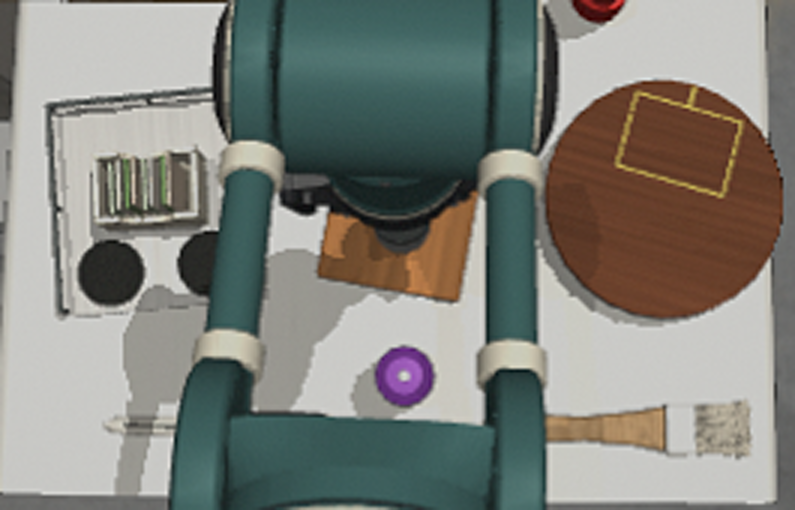

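Board loaded, caddy undisturbed at crop (150,188), and the disc's outline at (680,145) is unchanged. Next, turn and move above the caddy.

play_rows(
  rows=[
    {"dx": 0, "dy": 0, "dz": 0, "roll": -1, "fingers": 0.1},
    {"dx": 0, "dy": 0, "dz": 0, "roll": -1, "fingers": 0.1},
    {"dx": 0, "dy": 0, "dz": 0, "roll": -1, "fingers": 0.1},
    {"dx": 0, "dy": 0, "dz": 0, "roll": -1, "fingers": 0.1},
    {"dx": 0, "dy": 0, "dz": 0, "roll": -1, "fingers": 0.1},
    {"dx": 0, "dy": 0, "dz": 0, "roll": -1, "fingers": 0.1},
    {"dx": 0, "dy": 0, "dz": 0, "roll": -1, "fingers": 0.1},
    {"dx": 0, "dy": 0, "dz": 0, "roll": -1, "fingers": 0.1},
    {"dx": 0, "dy": 0, "dz": 0, "roll": -1, "fingers": 0.1},
    {"dx": 0, "dy": 0, "dz": 0, "roll": -1, "fingers": 0.1},
    {"dx": 0, "dy": 0, "dz": 0, "roll": -1, "fingers": 0.1},
    {"dx": 0, "dy": 0, "dz": 0, "roll": -1, "fingers": 0.1},
    {"dx": 0, "dy": 0, "dz": 0, "roll": -1, "fingers": 0.1},
    {"dx": 0, "dy": 0, "dz": 0, "roll": -1, "fingers": 0.1},
    {"dx": 0, "dy": 0, "dz": 0, "roll": -1, "fingers": 0.1},
    {"dx": 0, "dy": 0, "dz": 0, "roll": -1, "fingers": 0.1},
    {"dx": 0, "dy": 0, "dz": 0, "roll": -1, "fingers": 0.1},
    {"dx": 0, "dy": 0, "dz": 0, "roll": -1, "fingers": 0.1},
    {"dx": 0, "dy": 0, "dz": 0, "roll": -1, "fingers": 0.1},
    {"dx": 0, "dy": 0, "dz": 0, "roll": -1, "fingers": 0.1},
  ],
)

```text
time: 19.52
tool_pos: [0.5193, 0.0045, 0.1646]
tcp_rot: [-2.301, -2.136, 0.004]
wrist_force: [0.1, 0.1, -0.3]
width: 0.902
```

play_rows(
  rows=[
    {"dx": 0, "dy": 0, "dz": 0, "roll": -0.98, "fingers": 0.1},
    {"dx": 0, "dy": 0, "dz": 0, "roll": -0.98, "fingers": 0.1},
    {"dx": 0.46, "dy": 0.09, "dz": 0, "roll": 0, "fingers": 0.1},
    {"dx": 0.46, "dy": 0.09, "dz": 0, "roll": 0, "fingers": 0.1},
    {"dx": 0.46, "dy": 0.09, "dz": 0, "roll": 0, "fingers": 0.1},
    {"dx": 0.46, "dy": 0.09, "dz": 0, "roll": 0, "fingers": 0.1},
    {"dx": 0.46, "dy": 0.09, "dz": 0, "roll": 0, "fingers": 0.1},
    {"dx": 0.46, "dy": 0.09, "dz": 0, "roll": 0, "fingers": 0.1},
    {"dx": 0.46, "dy": 0.09, "dz": 0, "roll": 0, "fingers": 0.1},
    {"dx": 0.46, "dy": 0.09, "dz": 0, "roll": 0, "fingers": 0.1},
    {"dx": 0.46, "dy": 0.09, "dz": 0, "roll": 0, "fingers": 0.1},
    {"dx": 0.46, "dy": 0.09, "dz": 0, "roll": 0, "fingers": 0.1},
    {"dx": 0, "dy": 0, "dz": 0.4, "roll": 0, "fingers": 0.1},
    {"dx": 0, "dy": 0, "dz": 0.4, "roll": 0, "fingers": 0.1},
    {"dx": 0, "dy": 0, "dz": 0.4, "roll": 0, "fingers": 0.1},
    {"dx": 0, "dy": 0, "dz": 0.4, "roll": 0, "fingers": 0.1},
    {"dx": 0, "dy": 0, "dz": 0, "roll": 0, "fingers": 0.1},
    {"dx": 0, "dy": 0, "dz": 0, "roll": 0, "fingers": 0.1},
    {"dx": 0, "dy": 0, "dz": 0, "roll": 0, "fingers": 0.1},
  ],
)

```text
time: 21.1
tool_pos: [0.5455, 0.1902, 0.1023]
tcp_rot: [-2.155, -2.285, 0.001]
wrist_force: [0.0, 0.9, 0.6]
width: 0.9
```

```bash
python3 to.py .545,.1895,.0125,3.6
python3 - <<'E'
from h import *
c=cam("scene"); save(c,"s8.png",(200,150,370,310),4)
E
```

```text
t 21.10 pos [0.5455 0.1902 0.1023] psi 3.36 tilt 0.04 width 0.900 F [0.  0.9 0.6] q [0.29 0.2  1.94 0.   1.01 0.23]
.545,.1895,.0125,3.6 roll -0.059 dx -0.016 dy -0.014 dz 2.245
```

View pics/s8.png

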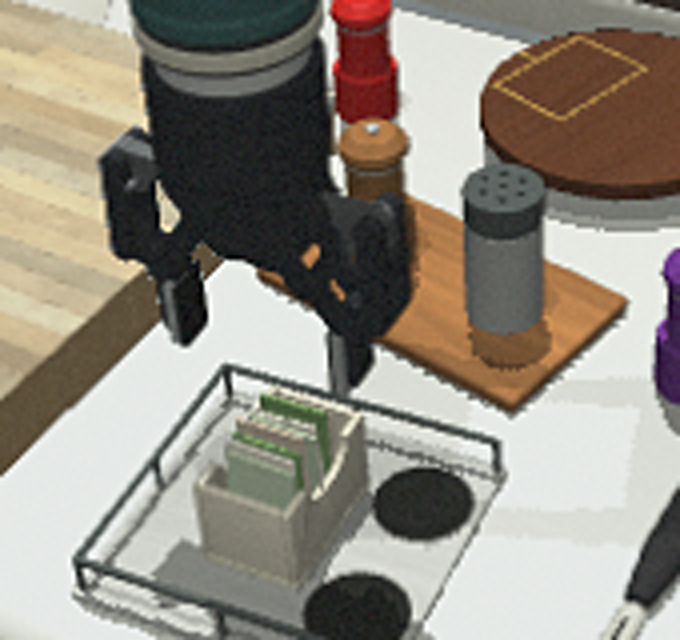

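Shakers stand upright on the board (370,150) and (505,260). The gripper straddles the caddy (280,480). Descend.

play_rows(
  rows=[
    {"dx": -0.01, "dy": -0.01, "dz": 0.3, "roll": -0.05, "fingers": 0.1},
    {"dx": 0, "dy": 0, "dz": 0.3, "roll": 0, "fingers": 0.1},
    {"dx": 0, "dy": 0, "dz": 0.3, "roll": 0, "fingers": 0.1},
    {"dx": 0, "dy": 0, "dz": 0.3, "roll": 0, "fingers": 0.1},
    {"dx": 0, "dy": 0, "dz": 0.3, "roll": 0, "fingers": 0.1},
    {"dx": 0, "dy": 0, "dz": 0.3, "roll": 0, "fingers": 0.1},
    {"dx": 0, "dy": 0, "dz": 0.2, "roll": 0, "fingers": 0.1},
    {"dx": 0, "dy": 0, "dz": 0.15, "roll": 0, "fingers": 0.1},
    {"dx": 0, "dy": 0, "dz": 0, "roll": 0, "fingers": 0.1},
    {"dx": 0, "dy": 0, "dz": 0, "roll": 0, "fingers": 0.1},
    {"dx": 0, "dy": 0, "dz": 0, "roll": 0, "fingers": 0.1},
  ],
)

```text
time: 22.07
tool_pos: [0.5458, 0.19, 0.017]
tcp_rot: [2.151, 2.289, 0.001]
wrist_force: [-0.3, -0.3, 0.5]
width: 0.897
```

```bash
python3 to.py .545,.1895,.0115,3.6
```

```text
t 22.07 pos [0.5458 0.19   0.017 ] psi 3.57 tilt 0.06 width 0.897 F [-0.3 -0.3  0.5] q [ 0.29  0.3   1.99 -0.    0.85  0.23]
.545,.1895,.0115,3.6 roll -0.008 dx -0.011 dy -0.022 dz 0.137
```

play_rows(
  rows=[
    {"dx": 0, "dy": -0.02, "dz": 0.12, "roll": 0, "fingers": 0.1},
    {"dx": 0, "dy": 0, "dz": 0, "roll": 0, "fingers": 0.1},
    {"dx": 0, "dy": 0, "dz": 0, "roll": 0, "fingers": 0.1},
    {"dx": 0, "dy": 0, "dz": 0, "roll": 0, "fingers": 1},
    {"dx": 0, "dy": 0, "dz": 0, "roll": 0, "fingers": 1},
    {"dx": 0, "dy": 0, "dz": 0, "roll": 0, "fingers": 1},
    {"dx": 0, "dy": 0, "dz": 0, "roll": 0, "fingers": 1},
    {"dx": 0, "dy": 0, "dz": 0, "roll": 0, "fingers": 1},
    {"dx": 0, "dy": 0, "dz": 0, "roll": 0, "fingers": 1},
  ],
)

```text
time: 22.82
tool_pos: [0.5449, 0.1899, 0.0121]
tcp_rot: [2.151, 2.289, 0.001]
wrist_force: [0.6, -0.3, 2.4]
width: 0.608
```

play_rows(
  rows=[
    {"dx": 0, "dy": 0, "dz": -0.1, "roll": 0, "fingers": 1},
    {"dx": 0, "dy": 0, "dz": -0.3, "roll": 0, "fingers": 1},
    {"dx": 0, "dy": 0, "dz": -0.4, "roll": 0, "fingers": 1},
    {"dx": 0, "dy": 0, "dz": -0.4, "roll": 0, "fingers": 1},
    {"dx": 0, "dy": 0, "dz": -0.4, "roll": 0, "fingers": 1},
    {"dx": 0, "dy": 0, "dz": -0.4, "roll": 0, "fingers": 1},
    {"dx": 0, "dy": 0, "dz": -0.4, "roll": 0, "fingers": 1},
    {"dx": 0, "dy": 0, "dz": -0.4, "roll": 0, "fingers": 1},
    {"dx": 0, "dy": 0, "dz": -0.4, "roll": 0, "fingers": 1},
    {"dx": 0, "dy": 0, "dz": -0.4, "roll": 0, "fingers": 1},
    {"dx": 0, "dy": 0, "dz": -0.2, "roll": 0, "fingers": 1},
    {"dx": 0, "dy": 0, "dz": 0, "roll": 0, "fingers": 1},
    {"dx": 0, "dy": 0, "dz": 0, "roll": 0, "fingers": 1},
  ],
)

```text
time: 23.9
tool_pos: [0.5444, 0.1897, 0.1639]
tcp_rot: [2.151, 2.289, 0.001]
wrist_force: [-0.3, -0.2, -3.3]
width: 0.603
```

```bash
python3 to.py .5787,-.205,.16,-17
python3 - <<'E'
from m import *
c=cam("scene"); W=cloud(c); save(c,"s9.png",(200,110,400,300),4)
x,y,z=W[...,0],W[...,1],W[...,2]
m=(x>.5)&(x<.6)&(y>.13)&(y<.245)&(z>.185)&(z<.22); print(m.sum())
E
```

```text
t 23.90 pos [0.5444 0.1897 0.1639] psi 3.57 tilt 0.03 width 0.603 F [-0.3 -0.2 -3.3] q [0.29 0.13 1.89 0.   1.12 0.23]
.5787,-.205,.16,-17 roll 5.142 dx -9.186 dy 3.706 dz 0.098
1109
```

View pics/s9.png

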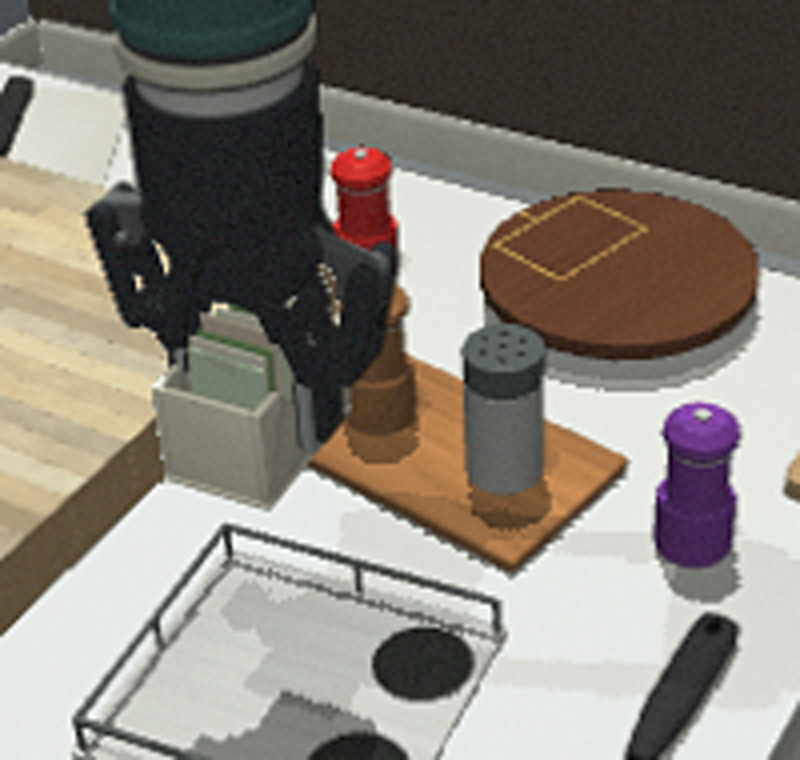

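Caddy held level (230,430), shakers undisturbed, outline at (570,237) unchanged. Turn and carry it over the disc.

play_rows(
  rows=[
    {"dx": 0, "dy": 0, "dz": 0, "roll": 0.5, "fingers": 1},
    {"dx": 0, "dy": 0, "dz": 0, "roll": 0.9, "fingers": 1},
    {"dx": 0, "dy": 0, "dz": 0, "roll": 0.9, "fingers": 1},
    {"dx": 0, "dy": 0, "dz": 0, "roll": 0.9, "fingers": 1},
    {"dx": 0, "dy": 0, "dz": 0, "roll": 0.9, "fingers": 1},
    {"dx": 0, "dy": 0, "dz": 0, "roll": 0.6, "fingers": 1},
    {"dx": 0, "dy": 0, "dz": 0, "roll": 0.44, "fingers": 1},
  ],
)

```text
time: 24.53
tool_pos: [0.5431, 0.1894, 0.1616]
tcp_rot: [-2.526, -1.866, 0.005]
wrist_force: [0.5, -0.4, -2.9]
width: 0.601
```

play_rows(
  rows=[
    {"dx": -0.4, "dy": 0.16, "dz": 0, "roll": 0, "fingers": 1},
    {"dx": -0.52, "dy": 0.21, "dz": 0, "roll": 0, "fingers": 1},
    {"dx": -0.52, "dy": 0.21, "dz": 0, "roll": 0, "fingers": 1},
    {"dx": -0.52, "dy": 0.21, "dz": 0, "roll": 0, "fingers": 1},
    {"dx": -0.52, "dy": 0.21, "dz": 0, "roll": 0, "fingers": 1},
    {"dx": -0.52, "dy": 0.21, "dz": 0, "roll": 0, "fingers": 1},
    {"dx": -0.52, "dy": 0.21, "dz": 0, "roll": 0, "fingers": 1},
    {"dx": -0.52, "dy": 0.21, "dz": 0, "roll": 0, "fingers": 1},
    {"dx": -0.52, "dy": 0.21, "dz": 0, "roll": 0, "fingers": 1},
    {"dx": -0.52, "dy": 0.21, "dz": 0, "roll": 0, "fingers": 1},
    {"dx": -0.52, "dy": 0.21, "dz": 0, "roll": 0, "fingers": 1},
    {"dx": -0.52, "dy": 0.21, "dz": 0, "roll": 0, "fingers": 1},
    {"dx": -0.52, "dy": 0.21, "dz": 0, "roll": 0, "fingers": 1},
    {"dx": -0.52, "dy": 0.21, "dz": 0, "roll": 0, "fingers": 1},
    {"dx": -0.52, "dy": 0.21, "dz": 0, "roll": 0, "fingers": 1},
    {"dx": -0.52, "dy": 0.21, "dz": 0, "roll": 0, "fingers": 1},
    {"dx": -0.52, "dy": 0.21, "dz": 0, "roll": 0, "fingers": 1},
    {"dx": -0.48, "dy": 0.19, "dz": 0, "roll": 0, "fingers": 1},
    {"dx": 0, "dy": 0, "dz": 0, "roll": 0, "fingers": 1},
    {"dx": 0, "dy": 0, "dz": 0, "roll": 0, "fingers": 1},
  ],
)

```text
time: 26.2
tool_pos: [0.5777, -0.2061, 0.1618]
tcp_rot: [-2.525, -1.864, 0.002]
wrist_force: [0.6, 0.1, -3.9]
width: 0.601
```

```bash
python3 to.py .5787,-.205,.08,-17 .5787,-.205,.0366,-17
```

```text
t 26.20 pos [ 0.5777 -0.2061  0.1618] psi -17.11 tilt 0.19 width 0.601 F [ 0.6  0.1 -3.9] q [-0.38  0.2   1.81  0.    1.13 -0.08]
.5787,-.205,.08,-17 roll -0.028 dx 0.035 dy 0.016 dz 2.044
.5787,-.205,.0366,-17 roll -0.000 dx 0.000 dy 0.000 dz 1.085
```

play_rows(
  rows=[
    {"dx": 0.03, "dy": 0.02, "dz": 0.3, "roll": 0, "fingers": 1},
    {"dx": 0, "dy": 0, "dz": 0.4, "roll": 0, "fingers": 1},
    {"dx": 0, "dy": 0, "dz": 0.4, "roll": 0, "fingers": 1},
    {"dx": 0, "dy": 0, "dz": 0.4, "roll": 0, "fingers": 1},
    {"dx": 0, "dy": 0, "dz": 0.4, "roll": 0, "fingers": 1},
    {"dx": 0, "dy": 0, "dz": 0.4, "roll": 0, "fingers": 1},
    {"dx": 0, "dy": 0, "dz": 0.3, "roll": 0, "fingers": 1},
    {"dx": 0, "dy": 0, "dz": 0.15, "roll": 0, "fingers": 1},
    {"dx": 0, "dy": 0, "dz": 0, "roll": 0, "fingers": 1},
    {"dx": 0, "dy": 0, "dz": 0, "roll": 0, "fingers": 1},
    {"dx": 0, "dy": 0, "dz": 0, "roll": 0, "fingers": 1},
  ],
)

```text
time: 27.12
tool_pos: [0.5808, -0.2047, 0.0546]
tcp_rot: [2.524, 1.868, 0.002]
wrist_force: [1.0, 0.7, -3.0]
width: 0.604
```

```bash
python3 to.py .5787,-.205,.0366,-17
python3 - <<'E'
from h import *
c=cam("scene"); save(c,"s10.png",(280,120,420,240),5)
E
```

```text
t 27.12 pos [ 0.5808 -0.2047  0.0546] psi -16.97 tilt 0.10 width 0.604 F [ 1.   0.7 -3. ] q [-0.38  0.32  1.89  0.    0.94 -0.08]
.5787,-.205,.0366,-17 roll 0.007 dx -0.022 dy -0.048 dz 0.451
```

View pics/s10.png

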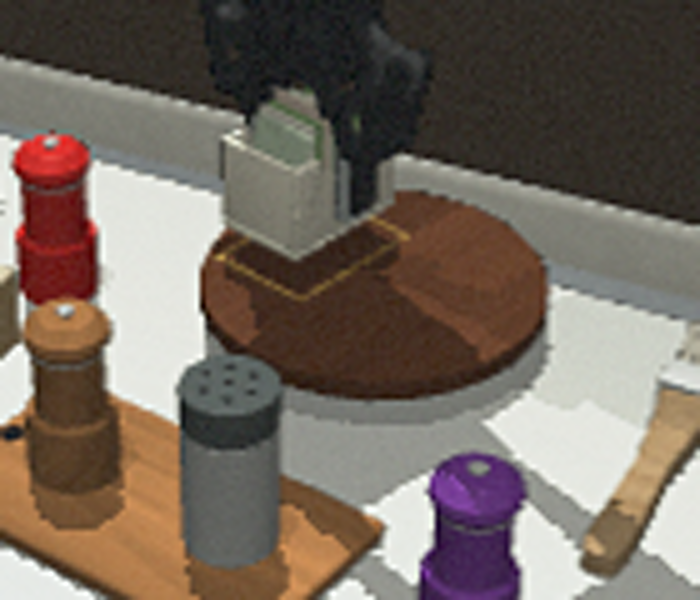

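The caddy hangs right above the outline, parallel to it (bottom corner 298,258; outline corner 303,297). Lower it.

play_rows(
  rows=[
    {"dx": -0.01, "dy": -0.04, "dz": 0.1, "roll": 0, "fingers": 1},
    {"dx": 0, "dy": 0, "dz": 0.12, "roll": 0, "fingers": 1},
    {"dx": 0, "dy": 0, "dz": 0.1, "roll": 0, "fingers": 1},
    {"dx": 0, "dy": 0, "dz": 0.06, "roll": 0, "fingers": 1},
    {"dx": 0, "dy": 0, "dz": 0, "roll": 0, "fingers": 1},
    {"dx": 0, "dy": 0, "dz": 0, "roll": 0, "fingers": 1},
    {"dx": 0, "dy": 0, "dz": 0, "roll": 0, "fingers": 1},
  ],
)

```text
time: 27.75
tool_pos: [0.5783, -0.2046, 0.0385]
tcp_rot: [-2.525, -1.869, -0.0]
wrist_force: [-0.0, -0.3, -3.4]
width: 0.601
```

play_rows(
  rows=[
    {"dx": 0, "dy": 0, "dz": 0.03, "roll": 0, "fingers": 1},
    {"dx": 0, "dy": 0, "dz": 0, "roll": 0, "fingers": 1},
    {"dx": 0, "dy": 0, "dz": 0, "roll": 0, "fingers": 1},
  ],
)

```text
time: 28.0
tool_pos: [0.5784, -0.2046, 0.0374]
tcp_rot: [2.525, 1.869, 0.0]
wrist_force: [0.0, 0.1, -2.8]
width: 0.602
```

play_rows(
  rows=[
    {"dx": 0, "dy": 0, "dz": 0.025, "roll": 0, "fingers": 1},
    {"dx": 0, "dy": 0, "dz": 0, "roll": 0, "fingers": 1},
    {"dx": 0, "dy": 0, "dz": 0, "roll": 0, "fingers": 1},
  ],
)

```text
time: 28.25
tool_pos: [0.5786, -0.2046, 0.0366]
tcp_rot: [2.525, 1.869, 0.0]
wrist_force: [-0.2, -0.7, -0.8]
width: 0.598
```

play_rows(
  rows=[
    {"dx": 0, "dy": 0, "dz": 0.01, "roll": 0, "fingers": 0.35},
    {"dx": 0, "dy": 0, "dz": 0, "roll": 0, "fingers": 0.3},
    {"dx": 0, "dy": 0, "dz": 0, "roll": 0, "fingers": 0.2},
    {"dx": 0, "dy": 0, "dz": 0, "roll": 0, "fingers": 0.15},
    {"dx": 0, "dy": 0, "dz": 0, "roll": 0, "fingers": 0.15},
    {"dx": 0, "dy": 0, "dz": 0, "roll": 0, "fingers": 0.15},
    {"dx": 0, "dy": 0, "dz": -0.2, "roll": 0, "fingers": 0.15},
    {"dx": 0, "dy": 0, "dz": -0.4, "roll": 0, "fingers": 0.15},
    {"dx": 0, "dy": 0, "dz": -0.5, "roll": 0, "fingers": 0.15},
    {"dx": 0, "dy": 0, "dz": -0.5, "roll": 0, "fingers": 0.15},
    {"dx": 0, "dy": 0, "dz": -0.5, "roll": 0, "fingers": 0.15},
    {"dx": 0, "dy": 0, "dz": -0.5, "roll": 0, "fingers": 0.15},
    {"dx": 0, "dy": 0, "dz": -0.5, "roll": 0, "fingers": 0.15},
    {"dx": 0, "dy": 0, "dz": -0.2, "roll": 0, "fingers": 0.15},
    {"dx": 0, "dy": 0, "dz": 0, "roll": 0, "fingers": 0.15},
    {"dx": 0, "dy": 0, "dz": 0, "roll": 0, "fingers": 0.15},
  ],
)

```text
time: 29.58
tool_pos: [0.5784, -0.2046, 0.1682]
tcp_rot: [2.525, 1.868, 0.001]
wrist_force: [0.6, -0.3, -0.4]
width: 0.854
```

```bash
python3 to.py .521,.005,.165,-84.5
python3 - <<'E'
from m import *
for n in("scene","top"):
    c=cam(n); W=cloud(c); x,y,z=W[...,0],W[...,1],W[...,2]; h=cv2.cvtColor(c["pixels"],cv2.COLOR_RGB2HSV)
    m=(np.hypot(x-.579,y+.205)<.06)&(z>.07)&(z<.104); print(n,"caddy",cv2.minAreaRect((W[m][:,:2]*1000).astype(np.float32)),m.sum(),np.nanmax(z[m]) if m.any() else 0)
    m=(np.hypot(x-.538,y+.192)<.086)&(z>.02)&(z<.036)&(h[...,2]>120)&(h[...,1]>80)
    P=onz(c,np.argwhere(m)[:,::-1],.0285)[:,:2]*1000; print("outline",len(P),cv2.minAreaRect(P.astype(np.float32)) if len(P) else 0)
c=cam("scene"); save(c,"s11.png",(280,120,420,240),5)
E
```

```text
t 29.58 pos [ 0.5784 -0.2046  0.1682] psi -16.99 tilt 0.05 width 0.854 F [ 0.6 -0.3 -0.4] q [-0.38  0.19  1.81  0.    1.14 -0.08]
.521,.005,.165,-84.5 roll 16.878 dx -0.927 dy -5.353 dz 0.080
scene caddy ((577.373046875, -202.845458984375), (78.09086608886719, 54.70230484008789), 71.95130157470703) 435 0.09997397791741693
outline 12 ((567.9801025390625, -190.96038818359375), (101.17252349853516, 43.31046676635742), 38.22467041015625)
top caddy ((585.5686645507812, -183.542236328125), (33.943973541259766, 52.90270233154297), 73.68948364257812) 270 0.0983634495986191
outline 28 ((590.9486083984375, -187.8132781982422), (45.221832275390625, 72.15995788574219), 73.60685729980469)
```

View pics/s11.png

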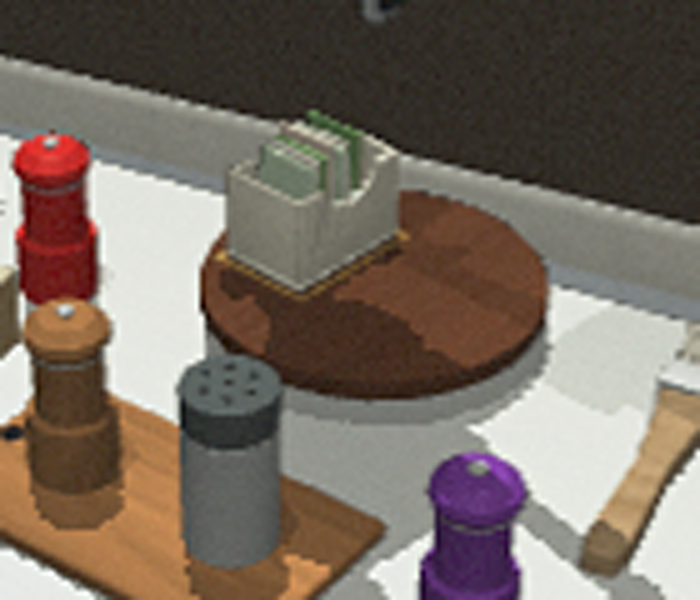

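The caddy stands squarely in the outline (300,240), with an even margin all round. The outline corner is still at (303,297), so the disc did not turn. Next, fetch the dredger.

play_rows(
  rows=[
    {"dx": 0, "dy": 0, "dz": 0, "roll": 0.99, "fingers": 0.3},
    {"dx": 0, "dy": 0, "dz": 0, "roll": 0.99, "fingers": 0.3},
    {"dx": 0, "dy": 0, "dz": 0, "roll": 0.99, "fingers": 0.3},
    {"dx": 0, "dy": 0, "dz": 0, "roll": 0.99, "fingers": 0.3},
    {"dx": 0, "dy": 0, "dz": 0, "roll": 0.99, "fingers": 0.3},
    {"dx": 0, "dy": 0, "dz": 0, "roll": 0.99, "fingers": 0.3},
    {"dx": 0, "dy": 0, "dz": 0, "roll": 0.99, "fingers": 0.3},
    {"dx": 0, "dy": 0, "dz": 0, "roll": 0.99, "fingers": 0.3},
    {"dx": 0, "dy": 0, "dz": 0, "roll": 0.99, "fingers": 0.3},
    {"dx": 0, "dy": 0, "dz": 0, "roll": 0.99, "fingers": 0.3},
    {"dx": 0, "dy": 0, "dz": 0, "roll": 0.99, "fingers": 0.3},
    {"dx": 0, "dy": 0, "dz": 0, "roll": 0.99, "fingers": 0.3},
    {"dx": 0, "dy": 0, "dz": 0, "roll": 0.99, "fingers": 0.3},
    {"dx": 0, "dy": 0, "dz": 0, "roll": 0.99, "fingers": 0.3},
    {"dx": 0, "dy": 0, "dz": 0, "roll": 0.99, "fingers": 0.3},
    {"dx": 0, "dy": 0, "dz": 0, "roll": 0.99, "fingers": 0.3},
    {"dx": 0, "dy": 0, "dz": 0, "roll": 0.99, "fingers": 0.3},
  ],
)

```text
time: 31.15
tool_pos: [0.5773, -0.2042, 0.1659]
tcp_rot: [-3.137, -0.151, 0.005]
wrist_force: [0.2, -0.2, -0.2]
width: 0.701
```

play_rows(
  rows=[
    {"dx": -0.07, "dy": -0.41, "dz": 0, "roll": 0, "fingers": 0.3},
    {"dx": -0.07, "dy": -0.41, "dz": 0, "roll": 0, "fingers": 0.3},
    {"dx": -0.07, "dy": -0.41, "dz": 0, "roll": 0, "fingers": 0.3},
    {"dx": -0.07, "dy": -0.41, "dz": 0, "roll": 0, "fingers": 0.3},
    {"dx": -0.07, "dy": -0.41, "dz": 0, "roll": 0, "fingers": 0.3},
    {"dx": -0.07, "dy": -0.41, "dz": 0, "roll": 0, "fingers": 0.3},
    {"dx": -0.07, "dy": -0.41, "dz": 0, "roll": 0, "fingers": 0.3},
    {"dx": -0.07, "dy": -0.41, "dz": 0, "roll": 0, "fingers": 0.3},
    {"dx": -0.07, "dy": -0.41, "dz": 0, "roll": 0, "fingers": 0.3},
    {"dx": -0.07, "dy": -0.41, "dz": 0, "roll": 0, "fingers": 0.3},
    {"dx": -0.07, "dy": -0.41, "dz": 0, "roll": 0, "fingers": 0.3},
    {"dx": -0.07, "dy": -0.41, "dz": 0, "roll": 0, "fingers": 0.3},
    {"dx": -0.07, "dy": -0.41, "dz": 0, "roll": 0, "fingers": 0.3},
    {"dx": 0, "dy": 0, "dz": 0.4, "roll": 0, "fingers": 0.3},
    {"dx": 0, "dy": 0, "dz": 0.4, "roll": 0, "fingers": 0.3},
    {"dx": 0, "dy": 0, "dz": 0.3, "roll": 0, "fingers": 0.3},
    {"dx": 0, "dy": 0, "dz": 0, "roll": 0, "fingers": 0.3},
    {"dx": 0, "dy": 0, "dz": 0, "roll": 0, "fingers": 0.3},
    {"dx": 0, "dy": 0, "dz": 0, "roll": 0, "fingers": 0.3},
  ],
)

```text
time: 32.73
tool_pos: [0.5212, 0.0042, 0.1244]
tcp_rot: [3.138, 0.156, 0.001]
wrist_force: [1.1, -0.3, 0.7]
width: 0.698
```

```bash
python3 to.py .521,.0045,.052,-84.5
```

```text
t 32.73 pos [0.5212 0.0042 0.1244] psi -84.30 tilt 0.04 width 0.698 F [ 1.1 -0.3  0.7] q [-0.04  0.07  2.04  0.    1.03  1.43]
.521,.0045,.052,-84.5 roll 0.050 dx -0.004 dy -0.008 dz 1.811
```

play_rows(
  rows=[
    {"dx": 0, "dy": 0, "dz": 0.3, "roll": 0.04, "fingers": 0.3},
    {"dx": 0, "dy": 0, "dz": 0.3, "roll": 0, "fingers": 0.3},
    {"dx": 0, "dy": 0, "dz": 0.3, "roll": 0, "fingers": 0.3},
    {"dx": 0, "dy": 0, "dz": 0.3, "roll": 0, "fingers": 0.3},
    {"dx": 0, "dy": 0, "dz": 0.3, "roll": 0, "fingers": 0.3},
    {"dx": 0, "dy": 0, "dz": 0.28, "roll": 0, "fingers": 0.3},
    {"dx": 0, "dy": 0, "dz": 0, "roll": 0, "fingers": 0.3},
    {"dx": 0, "dy": 0, "dz": 0, "roll": 0, "fingers": 0.3},
    {"dx": 0, "dy": 0, "dz": 0, "roll": 0, "fingers": 0.3},
  ],
)

```text
time: 33.48
tool_pos: [0.5212, 0.004, 0.0527]
tcp_rot: [-3.138, -0.152, -0.0]
wrist_force: [0.4, 0.1, 0.5]
width: 0.698
```

play_rows(
  rows=[
    {"dx": 0, "dy": 0, "dz": 0, "roll": 0, "fingers": 1},
    {"dx": 0, "dy": 0, "dz": 0, "roll": 0, "fingers": 1},
    {"dx": 0, "dy": 0, "dz": 0, "roll": 0, "fingers": 1},
    {"dx": 0, "dy": 0, "dz": 0, "roll": 0, "fingers": 1},
    {"dx": 0, "dy": 0, "dz": 0, "roll": 0, "fingers": 1},
    {"dx": 0, "dy": 0, "dz": 0, "roll": 0, "fingers": 1},
  ],
)

```text
time: 33.98
tool_pos: [0.5218, 0.004, 0.0536]
tcp_rot: [3.138, 0.152, 0.003]
wrist_force: [-0.3, 0.2, 5.5]
width: 0.517
```

play_rows(
  rows=[
    {"dx": 0, "dy": 0, "dz": -0.1, "roll": 0, "fingers": 1},
    {"dx": 0, "dy": 0, "dz": -0.3, "roll": 0, "fingers": 1},
    {"dx": 0, "dy": 0, "dz": -0.4, "roll": 0, "fingers": 1},
    {"dx": 0, "dy": 0, "dz": -0.4, "roll": 0, "fingers": 1},
    {"dx": 0, "dy": 0, "dz": -0.4, "roll": 0, "fingers": 1},
    {"dx": 0, "dy": 0, "dz": -0.4, "roll": 0, "fingers": 1},
    {"dx": 0, "dy": 0, "dz": -0.4, "roll": 0, "fingers": 1},
    {"dx": 0, "dy": 0, "dz": -0.2, "roll": 0, "fingers": 1},
    {"dx": 0, "dy": 0, "dz": 0, "roll": 0, "fingers": 1},
    {"dx": 0, "dy": 0, "dz": 0, "roll": 0, "fingers": 1},
  ],
)

```text
time: 34.82
tool_pos: [0.5209, 0.004, 0.1569]
tcp_rot: [3.138, 0.151, 0.001]
wrist_force: [-0.4, -0.1, -1.7]
width: 0.515
```

```bash
python3 to.py .4855,.2247,.16,-84.5 .4855,.2247,.0475,-84.5
python3 - <<'E'
from m import *
c=cam("top"); W=cloud(c)
h=cv2.cvtColor(c["pixels"],cv2.COLOR_RGB2HSV)
P=onz(c,np.argwhere((h[...,2]<60))[:,::-1],.004)
for nm,x,y in(("padL",.485,.2245),("padR",.492,.148)):
    k=P[np.hypot(P[:,0]-x,P[:,1]-y)<.034][:,:2]; print(nm,len(k),k.mean(0),k.min(0),k.max(0))
E
```

```text
t 34.82 pos [0.5209 0.004  0.1569] psi -84.47 tilt 0.03 width 0.515 F [-0.4 -0.1 -1.7] q [-0.04  0.03  2.01 -0.    1.1   1.43]
.4855,.2247,.16,-84.5 roll 0.006 dx -0.351 dy -5.578 dz -0.079
.4855,.2247,.0475,-84.5 roll 0.000 dx 0.000 dy 0.000 dz 2.812
padL 350 [0.48645394 0.22352251] [0.46450148 0.19979002] [0.51001887 0.24573351]
padR 245 [0.49348385 0.15498942] [0.46207217 0.13896565] [0.51663504 0.17276457]
```

play_rows(
  rows=[
    {"dx": -0.025, "dy": -0.4, "dz": 0, "roll": 0, "fingers": 1},
    {"dx": -0.025, "dy": -0.4, "dz": 0, "roll": 0, "fingers": 1},
    {"dx": -0.025, "dy": -0.4, "dz": 0, "roll": 0, "fingers": 1},
    {"dx": -0.025, "dy": -0.4, "dz": 0, "roll": 0, "fingers": 1},
    {"dx": -0.025, "dy": -0.4, "dz": 0, "roll": 0, "fingers": 1},
    {"dx": -0.025, "dy": -0.4, "dz": 0, "roll": 0, "fingers": 1},
    {"dx": -0.025, "dy": -0.4, "dz": 0, "roll": 0, "fingers": 1},
    {"dx": -0.025, "dy": -0.4, "dz": 0, "roll": 0, "fingers": 1},
    {"dx": -0.025, "dy": -0.4, "dz": 0, "roll": 0, "fingers": 1},
    {"dx": -0.025, "dy": -0.4, "dz": 0, "roll": 0, "fingers": 1},
    {"dx": -0.025, "dy": -0.4, "dz": 0, "roll": 0, "fingers": 1},
    {"dx": -0.025, "dy": -0.4, "dz": 0, "roll": 0, "fingers": 1},
    {"dx": -0.025, "dy": -0.4, "dz": 0, "roll": 0, "fingers": 1},
    {"dx": -0.025, "dy": -0.38, "dz": 0, "roll": 0, "fingers": 1},
    {"dx": 0, "dy": 0, "dz": 0, "roll": 0, "fingers": 1},
    {"dx": 0, "dy": 0, "dz": 0, "roll": 0, "fingers": 1},
  ],
)

```text
time: 36.2
tool_pos: [0.4843, 0.2248, 0.1551]
tcp_rot: [3.136, 0.154, -0.004]
wrist_force: [-0.7, -1.0, -2.6]
width: 0.517
```

play_rows(
  rows=[
    {"dx": 0, "dy": 0, "dz": 0.3, "roll": 0, "fingers": 1},
    {"dx": 0, "dy": 0, "dz": 0.4, "roll": 0, "fingers": 1},
    {"dx": 0, "dy": 0, "dz": 0.4, "roll": 0, "fingers": 1},
    {"dx": 0, "dy": 0, "dz": 0.4, "roll": 0, "fingers": 1},
    {"dx": 0, "dy": 0, "dz": 0.4, "roll": 0, "fingers": 1},
    {"dx": 0, "dy": 0, "dz": 0.3, "roll": 0, "fingers": 1},
    {"dx": 0, "dy": 0, "dz": 0.2, "roll": 0, "fingers": 1},
    {"dx": 0, "dy": 0, "dz": 0.1, "roll": 0, "fingers": 1},
    {"dx": 0, "dy": 0, "dz": 0, "roll": 0, "fingers": 1},
    {"dx": 0, "dy": 0, "dz": 0, "roll": 0, "fingers": 1},
    {"dx": 0, "dy": 0, "dz": 0, "roll": 0, "fingers": 1},
  ],
)

```text
time: 37.12
tool_pos: [0.4864, 0.2251, 0.0576]
tcp_rot: [-3.137, -0.151, -0.003]
wrist_force: [0.2, 0.3, -1.3]
width: 0.514
```

```bash
python3 to.py .4855,.2247,.0475,-84.5
```

```text
t 37.12 pos [0.4864 0.2251 0.0576] psi -84.47 tilt 0.11 width 0.514 F [ 0.2  0.3 -1.3] q [ 0.39  0.18  2.06 -0.    0.9   1.86]
.4855,.2247,.0475,-84.5 roll 0.007 dx -0.023 dy 0.008 dz 0.253
```

play_rows(
  rows=[
    {"dx": -0.02, "dy": 0, "dz": 0.1, "roll": 0, "fingers": 1},
    {"dx": 0, "dy": 0, "dz": 0.08, "roll": 0, "fingers": 1},
    {"dx": 0, "dy": 0, "dz": 0.05, "roll": 0, "fingers": 1},
    {"dx": 0, "dy": 0, "dz": 0, "roll": 0, "fingers": 1},
    {"dx": 0, "dy": 0, "dz": 0, "roll": 0, "fingers": 1},
  ],
)

```text
time: 37.53
tool_pos: [0.4849, 0.2249, 0.0477]
tcp_rot: [-3.138, -0.152, -0.001]
wrist_force: [-0.6, 0.8, -0.2]
width: 0.513
```

play_rows(
  rows=[
    {"dx": 0, "dy": 0, "dz": 0.03, "roll": 0, "fingers": 1},
    {"dx": 0, "dy": 0, "dz": 0, "roll": 0, "fingers": 1},
    {"dx": 0, "dy": 0, "dz": 0, "roll": 0, "fingers": 1},
  ],
)

```text
time: 37.78
tool_pos: [0.4855, 0.225, 0.0477]
tcp_rot: [-3.138, -0.152, -0.002]
wrist_force: [-1.4, -1.5, 6.5]
width: 0.519
```

play_rows(
  rows=[
    {"dx": 0, "dy": 0, "dz": 0, "roll": 0, "fingers": 0.4},
    {"dx": 0, "dy": 0, "dz": 0, "roll": 0, "fingers": 0.3},
    {"dx": 0, "dy": 0, "dz": 0, "roll": 0, "fingers": 0.3},
    {"dx": 0, "dy": 0, "dz": 0, "roll": 0, "fingers": 0.3},
    {"dx": 0, "dy": 0, "dz": -0.2, "roll": 0, "fingers": 0.3},
    {"dx": 0, "dy": 0, "dz": -0.4, "roll": 0, "fingers": 0.3},
    {"dx": 0, "dy": 0, "dz": -0.5, "roll": 0, "fingers": 0.3},
    {"dx": 0, "dy": 0, "dz": -0.5, "roll": 0, "fingers": 0.3},
    {"dx": 0, "dy": 0, "dz": -0.5, "roll": 0, "fingers": 0.3},
    {"dx": 0, "dy": 0, "dz": -0.4, "roll": 0, "fingers": 0.3},
    {"dx": 0, "dy": 0, "dz": -0.2, "roll": 0, "fingers": 0.3},
    {"dx": 0, "dy": 0, "dz": 0, "roll": 0, "fingers": 0.3},
  ],
)

```text
time: 38.78
tool_pos: [0.4864, 0.2254, 0.1571]
tcp_rot: [-3.136, -0.151, -0.007]
wrist_force: [-0.6, 0.4, -0.4]
width: 0.701
```

play_rows(
  rows=[
    {"dx": 0.2, "dy": 0.51, "dz": 0, "roll": 0, "fingers": 0.3},
    {"dx": 0.2, "dy": 0.51, "dz": 0, "roll": 0, "fingers": 0.3},
    {"dx": 0.2, "dy": 0.51, "dz": 0, "roll": 0, "fingers": 0.3},
    {"dx": 0.2, "dy": 0.51, "dz": 0, "roll": 0, "fingers": 0.3},
    {"dx": 0.2, "dy": 0.51, "dz": 0, "roll": 0, "fingers": 0.3},
    {"dx": 0.2, "dy": 0.51, "dz": 0, "roll": 0, "fingers": 0.3},
    {"dx": 0.2, "dy": 0.51, "dz": 0, "roll": 0, "fingers": 0.3},
    {"dx": 0.2, "dy": 0.51, "dz": 0, "roll": 0, "fingers": 0.3},
    {"dx": 0.2, "dy": 0.51, "dz": 0, "roll": 0, "fingers": 0.3},
    {"dx": 0.2, "dy": 0.51, "dz": 0, "roll": 0, "fingers": 0.3},
    {"dx": 0.23, "dy": 0.51, "dz": 0, "roll": 0, "fingers": 0.3},
    {"dx": 0.23, "dy": 0.51, "dz": 0, "roll": 0, "fingers": 0.3},
    {"dx": 0, "dy": 0, "dz": 0, "roll": 0, "fingers": 0.3},
    {"dx": 0, "dy": 0, "dz": 0, "roll": 0, "fingers": 0.3},
    {"dx": 0, "dy": 0, "dz": 0, "roll": 0, "fingers": 0.3},
  ],
)

```text
time: 40.03
tool_pos: [0.6052, -0.0092, 0.1529]
tcp_rot: [-3.137, -0.151, 0.004]
wrist_force: [-1.2, 0.3, 0.4]
width: 0.698
```

```bash
python3 to.py .607,-.0098,.051,-84.5
python3 - <<'E'
from m import *
for n in("top","scene"):
    c=cam(n); W=cloud(c); x,y,z=W[...,0],W[...,1],W[...,2]; h=cv2.cvtColor(c["pixels"],cv2.COLOR_RGB2HSV)
    q=W[(h[...,1]<100)&(z>.088)&(z<.1)&(y>.19)&(y<.26)&(x<.53)]; print(n,len(q),q.mean(0))
E
```

```text
t 40.03 pos [ 0.6052 -0.0092  0.1529] psi -84.50 tilt 0.15 width 0.698 F [-1.2  0.3  0.4] q [-0.06  0.2   1.84  0.    1.11  1.42]
.607,-.0098,.051,-84.5 roll 0.000 dx 0.044 dy 0.019 dz 2.548
top 318 [0.48410541 0.22471359 0.09032935]
scene 362 [0.48281301 0.22621083 0.08988648]
```

play_rows(
  rows=[
    {"dx": 0.04, "dy": 0.02, "dz": 0.3, "roll": 0, "fingers": 0.3},
    {"dx": 0, "dy": 0, "dz": 0.4, "roll": 0, "fingers": 0.3},
    {"dx": 0, "dy": 0, "dz": 0.3, "roll": 0, "fingers": 0.3},
    {"dx": 0, "dy": 0, "dz": 0.3, "roll": 0, "fingers": 0.3},
    {"dx": 0, "dy": 0, "dz": 0.3, "roll": 0, "fingers": 0.3},
    {"dx": 0, "dy": 0, "dz": 0.3, "roll": 0, "fingers": 0.3},
    {"dx": 0, "dy": 0, "dz": 0.3, "roll": 0, "fingers": 0.3},
    {"dx": 0, "dy": 0, "dz": 0.2, "roll": 0, "fingers": 0.3},
    {"dx": 0, "dy": 0, "dz": 0.08, "roll": 0, "fingers": 0.3},
    {"dx": 0, "dy": 0, "dz": 0, "roll": 0, "fingers": 0.3},
    {"dx": 0, "dy": 0, "dz": 0, "roll": 0, "fingers": 0.3},
    {"dx": 0, "dy": 0, "dz": 0, "roll": 0, "fingers": 0.3},
  ],
)

```text
time: 41.13
tool_pos: [0.6087, -0.0102, 0.0559]
tcp_rot: [3.138, 0.151, 0.002]
wrist_force: [0.4, 0.1, 0.0]
width: 0.7
```

```bash
python3 to.py .607,-.0098,.051,-84.5
```

```text
t 41.13 pos [ 0.6087 -0.0102  0.0559] psi -84.47 tilt 0.08 width 0.700 F [0.4 0.1 0. ] q [-0.06  0.3   1.9   0.    0.93  1.42]
.607,-.0098,.051,-84.5 roll 0.006 dx -0.041 dy -0.013 dz 0.122
```

play_rows(
  rows=[
    {"dx": -0.03, "dy": 0, "dz": 0.12, "roll": 0, "fingers": 0.3},
    {"dx": 0, "dy": 0, "dz": 0, "roll": 0, "fingers": 0.3},
    {"dx": 0, "dy": 0, "dz": 0, "roll": 0, "fingers": 0.3},
    {"dx": 0, "dy": 0, "dz": 0, "roll": 0, "fingers": 1},
    {"dx": 0, "dy": 0, "dz": 0, "roll": 0, "fingers": 1},
    {"dx": 0, "dy": 0, "dz": 0, "roll": 0, "fingers": 1},
    {"dx": 0, "dy": 0, "dz": 0, "roll": 0, "fingers": 1},
    {"dx": 0, "dy": 0, "dz": 0, "roll": 0, "fingers": 1},
    {"dx": 0, "dy": 0, "dz": 0, "roll": 0, "fingers": 1},
  ],
)

```text
time: 41.88
tool_pos: [0.6071, -0.0102, 0.0508]
tcp_rot: [3.138, 0.151, 0.001]
wrist_force: [-0.7, 0.6, 2.7]
width: 0.455
```

play_rows(
  rows=[
    {"dx": 0, "dy": 0, "dz": -0.1, "roll": 0, "fingers": 1},
    {"dx": 0, "dy": 0, "dz": -0.3, "roll": 0, "fingers": 1},
    {"dx": 0, "dy": 0, "dz": -0.4, "roll": 0, "fingers": 1},
    {"dx": 0, "dy": 0, "dz": -0.4, "roll": 0, "fingers": 1},
    {"dx": 0, "dy": 0, "dz": -0.4, "roll": 0, "fingers": 1},
    {"dx": 0, "dy": 0, "dz": -0.4, "roll": 0, "fingers": 1},
    {"dx": 0, "dy": 0, "dz": -0.4, "roll": 0, "fingers": 1},
    {"dx": 0, "dy": 0, "dz": -0.2, "roll": 0, "fingers": 1},
    {"dx": 0, "dy": 0, "dz": 0, "roll": 0, "fingers": 1},
    {"dx": 0, "dy": 0, "dz": 0, "roll": 0, "fingers": 1},
  ],
)

```text
time: 42.72
tool_pos: [0.6068, -0.0103, 0.1547]
tcp_rot: [3.138, 0.151, 0.001]
wrist_force: [-0.7, 0.6, -1.4]
width: 0.454
```

```bash
python3 to.py .492,.148,.16,-84.5
```

```text
t 42.72 pos [ 0.6068 -0.0103  0.1547] psi -84.47 tilt 0.05 width 0.454 F [-0.7  0.6 -1.4] q [-0.06  0.19  1.83 -0.    1.11  1.42]
.492,.148,.16,-84.5 roll 0.007 dx -2.478 dy -4.213 dz -0.132
```

play_rows(
  rows=[
    {"dx": -0.25, "dy": -0.42, "dz": 0, "roll": 0, "fingers": 1},
    {"dx": -0.25, "dy": -0.42, "dz": 0, "roll": 0, "fingers": 1},
    {"dx": -0.25, "dy": -0.42, "dz": 0, "roll": 0, "fingers": 1},
    {"dx": -0.25, "dy": -0.42, "dz": 0, "roll": 0, "fingers": 1},
    {"dx": -0.25, "dy": -0.42, "dz": 0, "roll": 0, "fingers": 1},
    {"dx": -0.25, "dy": -0.42, "dz": 0, "roll": 0, "fingers": 1},
    {"dx": -0.25, "dy": -0.42, "dz": 0, "roll": 0, "fingers": 1},
    {"dx": -0.25, "dy": -0.42, "dz": 0, "roll": 0, "fingers": 1},
    {"dx": -0.25, "dy": -0.42, "dz": 0, "roll": 0, "fingers": 1},
    {"dx": -0.23, "dy": -0.42, "dz": 0, "roll": 0, "fingers": 1},
    {"dx": 0, "dy": 0, "dz": 0, "roll": 0, "fingers": 1},
    {"dx": 0, "dy": 0, "dz": 0, "roll": 0, "fingers": 1},
    {"dx": 0, "dy": 0, "dz": 0, "roll": 0, "fingers": 1},
  ],
)

```text
time: 43.8
tool_pos: [0.4914, 0.1471, 0.1534]
tcp_rot: [3.137, 0.152, -0.002]
wrist_force: [-0.8, -0.6, -2.3]
width: 0.452
```

```bash
python3 to.py .492,.148,.0448,-84.5
```

```text
t 43.80 pos [0.4914 0.1471 0.1534] psi -84.44 tilt 0.09 width 0.452 F [-0.8 -0.6 -2.3] q [ 0.24  0.02  2.03 -0.    1.09  1.72]
.492,.148,.0448,-84.5 roll 0.015 dx 0.018 dy -0.021 dz 2.714
```

play_rows(
  rows=[
    {"dx": 0.01, "dy": -0.01, "dz": 0.3, "roll": 0, "fingers": 1},
    {"dx": 0, "dy": 0, "dz": 0.4, "roll": 0, "fingers": 1},
    {"dx": 0, "dy": 0, "dz": 0.4, "roll": 0, "fingers": 1},
    {"dx": 0, "dy": 0, "dz": 0.4, "roll": 0, "fingers": 1},
    {"dx": 0, "dy": 0, "dz": 0.4, "roll": 0, "fingers": 1},
    {"dx": 0, "dy": 0, "dz": 0.3, "roll": 0, "fingers": 1},
    {"dx": 0, "dy": 0, "dz": 0.15, "roll": 0, "fingers": 1},
    {"dx": 0, "dy": 0, "dz": 0.1, "roll": 0, "fingers": 1},
    {"dx": 0, "dy": 0, "dz": 0, "roll": 0, "fingers": 1},
    {"dx": 0, "dy": 0, "dz": 0, "roll": 0, "fingers": 1},
    {"dx": 0, "dy": 0, "dz": 0, "roll": 0, "fingers": 1},
  ],
)

```text
time: 44.72
tool_pos: [0.4931, 0.1481, 0.0572]
tcp_rot: [-3.138, -0.151, -0.003]
wrist_force: [-0.1, 1.5, -1.2]
width: 0.455
```

play_rows(
  rows=[
    {"dx": -0.02, "dy": 0, "dz": 0.12, "roll": 0, "fingers": 1},
    {"dx": 0, "dy": 0, "dz": 0.1, "roll": 0, "fingers": 1},
    {"dx": 0, "dy": 0, "dz": 0.06, "roll": 0, "fingers": 1},
    {"dx": 0, "dy": 0, "dz": 0, "roll": 0, "fingers": 1},
    {"dx": 0, "dy": 0, "dz": 0, "roll": 0, "fingers": 1},
  ],
)

```text
time: 45.13
tool_pos: [0.4912, 0.1478, 0.045]
tcp_rot: [3.138, 0.152, -0.0]
wrist_force: [0.1, 0.4, -0.9]
width: 0.455
```

play_rows(
  rows=[
    {"dx": 0, "dy": 0, "dz": 0.03, "roll": 0, "fingers": 1},
    {"dx": 0, "dy": 0, "dz": 0, "roll": 0, "fingers": 1},
    {"dx": 0, "dy": 0, "dz": 0, "roll": 0, "fingers": 1},
  ],
)

```text
time: 45.38
tool_pos: [0.4921, 0.148, 0.0447]
tcp_rot: [-3.138, -0.151, -0.002]
wrist_force: [-0.6, 0.4, 5.2]
width: 0.456
```

Contact made. Release, lift and retreat.

play_rows(
  rows=[
    {"dx": 0, "dy": 0, "dz": 0, "roll": 0, "fingers": 0.45},
    {"dx": 0, "dy": 0, "dz": 0, "roll": 0, "fingers": 0.34},
    {"dx": 0, "dy": 0, "dz": 0, "roll": 0, "fingers": 0.34},
    {"dx": 0, "dy": 0, "dz": 0, "roll": 0, "fingers": 0.34},
    {"dx": 0, "dy": 0, "dz": -0.2, "roll": 0, "fingers": 0.34},
    {"dx": 0, "dy": 0, "dz": -0.4, "roll": 0, "fingers": 0.34},
    {"dx": 0, "dy": 0, "dz": -0.5, "roll": 0, "fingers": 0.34},
    {"dx": 0, "dy": 0, "dz": -0.5, "roll": 0, "fingers": 0.34},
    {"dx": 0, "dy": 0, "dz": -0.5, "roll": 0, "fingers": 0.34},
    {"dx": 0, "dy": 0, "dz": -0.5, "roll": 0, "fingers": 0.34},
    {"dx": 0, "dy": 0, "dz": -0.5, "roll": 0, "fingers": 0.34},
    {"dx": 0, "dy": 0, "dz": -0.5, "roll": 0, "fingers": 0.34},
    {"dx": 0, "dy": 0, "dz": -0.5, "roll": 0, "fingers": 0.34},
    {"dx": 0, "dy": 0, "dz": 0, "roll": 0, "fingers": 0.34},
  ],
)

```text
time: 46.55
tool_pos: [0.4942, 0.1485, 0.2133]
tcp_rot: [-3.136, -0.151, -0.013]
wrist_force: [0.4, -0.0, 0.4]
width: 0.659
```

play_rows(
  rows=[
    {"dx": 0, "dy": 0.5, "dz": 0, "roll": 0, "fingers": 0.34},
    {"dx": 0, "dy": 0.5, "dz": 0, "roll": 0, "fingers": 0.34},
    {"dx": 0, "dy": 0.5, "dz": 0, "roll": 0, "fingers": 0.34},
    {"dx": 0, "dy": 0.5, "dz": 0, "roll": 0, "fingers": 0.34},
    {"dx": 0, "dy": 0.5, "dz": 0, "roll": 0, "fingers": 0.34},
    {"dx": 0, "dy": 0.5, "dz": 0, "roll": 0, "fingers": 0.34},
    {"dx": 0, "dy": 0.5, "dz": 0, "roll": 0, "fingers": 0.34},
    {"dx": 0, "dy": 0.5, "dz": 0, "roll": 0, "fingers": 0.34},
    {"dx": 0, "dy": 0, "dz": 0, "roll": 0, "fingers": 0.34},
    {"dx": 0, "dy": 0, "dz": 0, "roll": 0, "fingers": 0.34},
    {"dx": 0, "dy": 0, "dz": 0, "roll": 0, "fingers": 0.34},
    {"dx": 0, "dy": 0, "dz": 0, "roll": 0, "fingers": 0.34},
  ],
)

```text
time: 47.55
tool_pos: [0.5065, -0.0107, 0.2076]
tcp_rot: [-3.137, -0.152, 0.001]
wrist_force: [0.3, 0.4, 0.2]
width: 0.661
```

```bash
python3 to.py
python3 - <<'E'
from m import *
for n in("top","scene"):
    c=cam(n); W=cloud(c); x,y,z=W[...,0],W[...,1],W[...,2]; h=cv2.cvtColor(c["pixels"],cv2.COLOR_RGB2HSV)
    q=W[(h[...,1]<100)&(z>.088)&(z<.1)&(y>.19)&(y<.26)&(x<.53)]; print(n,"dredge",len(q),q.mean(0))
    q=W[(h[...,1]>100)&(z>.089)&(z<.1)&(y>.11)&(y<.19)&(x<.53)]; print(n,"mill",len(q),q.mean(0))
    m=(np.hypot(x-.579,y+.205)<.06)&(z>.07)&(z<.104); print(n,"caddy",cv2.minAreaRect((W[m][:,:2]*1000).astype(np.float32)),m.sum())
save(cam("scene"),"s12.png",(200,110,460,330),3)
E
```

```text
t 47.55 pos [ 0.5065 -0.0107  0.2076] psi -84.43 tilt 0.04 width 0.661 F [0.3 0.4 0.2] q [-0.07 -0.04  1.98  0.    1.2   1.4 ]
top dredge 315 [0.48386317 0.22392075 0.09038157]
top mill 161 [0.49313893 0.14770681 0.09133527]
top caddy ((579.1763916015625, -204.06619262695312), (76.616943359375, 53.70653533935547), 72.69713592529297) 597
scene dredge 361 [0.48271785 0.22641204 0.08980399]
scene mill 124 [0.49158782 0.15126085 0.09091686]
scene caddy ((577.1747436523438, -203.4136505126953), (81.81431579589844, 53.350799560546875), 70.738037109375) 394
```

View pics/s12.png

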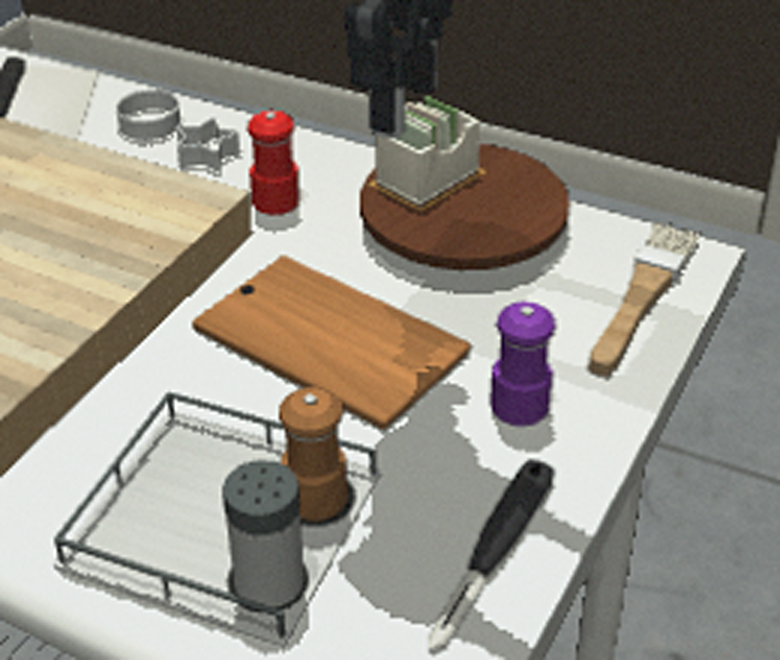

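Dredger (262,535) and mill (315,455) are upright on their own pads, within about 2 mm of their starts. The caddy (428,160) stands in the outline, the brush and peeler are unmoved, and the arm is clear. Hand in.

```bash
python3 -c "
from workcell import bot
print(bot.finish_job())"
```

```text
the job is handed in; nothing more can be done
None
```

I moved the mill and the dredger to the side board, set the caddy in the brass outline, then put both shakers back on their own pads. I handed the job in at about 48 s of the 128 s allowed; no verdict was reported.

**Caddy:** In the last check, its centre was within about 3 mm of the outline's centre and its long side within about 2 degrees. The outline was in the same place right after the caddy was set down, so the disc did not turn.

**Dredger and mill:** Both stood upright, within about 2 mm of where they started. The two cameras differed by up to about 3.5 mm, mostly in y, as they had at the start.

**Brush and peeler:** In the last picture they looked untouched, and the arm was clear of everything. I did not measure their positions.

**One oddity:** When I first lowered the gripper over the mill, the wrist force briefly read 11 N upward. It went away after I raised the gripper 4 mm, and nothing had visibly moved.

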